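# Load the pressure balance with its ring weights

## Task

Take the three ring weights off the sloped rack and thread them onto the upright spindle of the pressure balance, one at a time in order of size: the largest first at the bottom, then the middle one, then the smallest on top, each lying flat and fully down and let go before the next. Treat the balance gently, never leaning hard on it or dropping a weight on it, and leave the other things on the bench where they are.

Things in the scene. Friction and masses are not known exactly. Their poses are not given: they have to be found in the camera images.
- large_mid (a point): centre (half-way up, on the axis) of the largest (bright steel) ring weight: a flat metal ring 64 mm across, 16 mm thick, plain 20.5 mm bore right through, about 0.36 kg. z is its axis, out of its upper face; at the start it leans 29 degrees (0.50 rad) from vertical towards the robot, square to the rack's slope. Stacked, the rings sit on the flange face to face
- medium_mid (a point): centre (half-way up, on the axis) of the middle (brass) ring weight: a flat metal ring 52 mm across, 16 mm thick, plain 20.5 mm bore right through, about 0.22 kg. z is its axis, out of its upper face; at the start it leans 29 degrees (0.50 rad) from vertical towards the robot, square to the rack's slope. Stacked, the rings sit on the flange face to face
- small_mid (a point): centre (half-way up, on the axis) of the smallest (pale aluminium) ring weight: a flat metal ring 40 mm across, 16 mm thick, plain 20.5 mm bore right through, about 0.12 kg. z is its axis, out of its upper face; at the start it leans 29 degrees (0.50 rad) from vertical towards the robot, square to the rack's slope. Stacked, the rings sit on the flange face to face
- rack: fixed black sloped weight rack, 290 mm wide along its y axis; origin on the table under its middle. Its slope (a plate 100 mm long) faces its own -x side, towards the robot, and rises towards +x at 29 degrees (0.50 rad). Three seats in a row at y = -92, 0, +92 mm hold the weights; any weight may be on any seat
- seat_mid (a point): top of the middle seat, on its axis, 70 mm above the table; axes as the rack's. Each seat is a boss 30 mm across standing 10 mm out of the sloped plate, with a stub 18 mm across standing another 8 mm, all square to the slope. The weights lie on the bosses with the stubs in their bores: draw them off square to the slope by more than 8 mm
- tester: pressure balance: fixed white box, origin on the table under the spindle's home point; box x -75 to +75, y -65 to +135 mm, top 65 mm above the table (a plate under the spindle 72 mm). A round gauge on a post at x 20, y 118 mm reaches up to 160 mm above the table; a red hand wheel at y 85 mm sticks out to x -125 mm, up to 60 mm high
- spindle_home (a point): middle of the places where the vertical spindle can stand, 100 mm above the table, level with the top of the 34 mm wide flange that carries the weights; axes as the tester's. The spindle really stands up to 8 mm to either side of here along this y axis (x is exact); which is not reported: feel or look for it. About 15 N sideways along y shifts it, else it stays
- spindle_ref (a point): 154 mm above the table, straight above the home point: the height of the spindle's top. The steel spindle is 18 mm across and 54 mm tall above its flange; its top 3 mm taper to 15 mm across. It shares the sideways offset described at the home point, so this point too may lie up to 8 mm off the spindle's axis along y
- vial: an amber glass vial with a white cap, 30 mm across, 50 mm tall; origin at the centre of its underside; not part of the job
- pencil: a yellow pencil lying flat, 174 mm long along its x axis, 7 mm thick; origin under its middle; not part of the job
- screwdriver: a screwdriver lying flat, 160 mm long along its x axis; origin under it; not part of the job
- meter: a white and black hand-held meter lying flat, 130 x 62 x 28 mm (x, y, z); origin under its middle; not part of the job
- beaker: a small glass beaker, 60 mm across, 70 mm tall; origin at the centre of its underside; not part of the job
- fitting: a stepped brass hose fitting standing up, 26 mm across, 28 mm tall; origin at the centre of its underside; not part of the job
- jar: a white plastic jar with a blue cap, 52 mm across, 70 mm tall; origin at the centre of its underside; not part of the job
There are look-alikes about, which are no part of the job. Of the things shaped like the part that bears small_mid, the aluminium one is meant.

How it is judged (in metres and radians):
On the way, in this order (a step that is already met when the one before it is completed fails the run):
1. the largest weight is threaded, fully down on the flange, and let go (height (world z) of large_mid between 0.105 and 0.111 m and horizontal distance between large_mid and spindle_home below 0.012 m and angle between large_mid's own z axis and vertical below 0.09 rad and contact force between the fingers and large below 0.5 N), for 0.1 s.
2. the middle weight is threaded, fully down on the largest, and let go (height (world z) of large_mid between 0.105 and 0.111 m and horizontal distance between each of large_mid, medium_mid and spindle_home below 0.012 m and angle between each of large_mid, medium_mid's own z axis and vertical below 0.09 rad and height (world z) of medium_mid between 0.121 and 0.127 m and contact force between the fingers and medium below 0.5 N), for 0.1 s.
3. the smallest weight is threaded, fully down on the middle one, and let go (height (world z) of large_mid between 0.105 and 0.111 m and horizontal distance between each of large_mid, medium_mid, small_mid and spindle_home below 0.012 m and angle between each of large_mid, medium_mid, small_mid's own z axis and vertical below 0.09 rad and height (world z) of medium_mid between 0.121 and 0.127 m and height (world z) of small_mid between 0.137 and 0.143 m and contact force between the fingers and small below 0.5 N), for 0.1 s.
At the end, for the whole second after the job is handed in: All three weights are threaded on the spindle, largest at the bottom, then the middle one, then the smallest: centres 108, 124 and 140 mm above the table, each within 3 mm, within 12 mm sideways of the spindle's home point, level within 0.09 rad, and at rest (below 20 mm/s) (height (world z) of large_mid between 0.105 and 0.111 m and horizontal distance between each of large_mid, medium_mid, small_mid and spindle_home below 0.012 m and angle between each of large_mid, medium_mid, small_mid's own z axis and vertical below 0.09 rad and height (world z) of medium_mid between 0.121 and 0.127 m and height (world z) of small_mid between 0.137 and 0.143 m and linear speed of each of large, medium, small below 0.02 m/s); the robot touches nothing.
It fails at once if the balance is pressed or struck by the robot or a weight with more than 40 N (contact force between any of the arm, large, medium, small and tester above 40 N).
It fails at once if a weight drops down the spindle: it moves faster than 0.4 m/s while around it ((horizontal distance between large_mid and spindle_home below 0.012 m and height (world z) of large_mid below 0.16 m and linear speed of large above 0.4 m/s) or (horizontal distance between medium_mid and spindle_home below 0.012 m and height (world z) of medium_mid below 0.16 m and linear speed of medium above 0.4 m/s) or (horizontal distance between small_mid and spindle_home below 0.012 m and height (world z) of small_mid below 0.16 m and linear speed of small above 0.4 m/s)).
It fails at once if another thing on the bench is moved by more than 30 mm (distance of any of vial, pencil, screwdriver, meter, beaker, fitting, jar from where it was at the start of the episode above 0.03 m).
It also fails if it takes over 72 s, if anything falls off the work surface, if the arm or the gripper's body presses on something with over 40 N, if the wrist force passes 120 N, or if a joint passes its speed limit or range.

## Robot

A 6-joint arm with a two-finger parallel gripper is mounted at the origin on the work surface. World frame = base frame: x ahead of the robot, y to its left, z up, the work surface at z = 0. Lengths are in m, angles in degrees, forces in N, time in s.
With the tool pointing down it reaches from about 0.25 to 0.725 m from the base axis. Payload 9.7 kg.
Tool frame: the origin (TCP) lies midway between the tips of the shut fingers; the grasp point (between the pads) lies 19 mm behind it; z points along the fingers, y is the line along which they close (so a half turn about z gives the same grasp; the last joint's range is limited). The gripper opens to 85 mm and grips with 20 to 120 N. Pads are 22 mm wide; open, the fingers measure 114 mm over their backs; the gripper's body (76 mm by 85 mm) begins 54 mm behind the grasp point. The pads swing forward as they close: fully open they stand 13 mm farther back than shut.
Start: joints at [-75.344, 4.979, 10.078, 95.1, 0, 90], TCP at [0.139, -0.532, 0.204] pointing down, gripper open.
Joint ranges: [-179.16, 179.16], [-48.56, 103.87], [-65.8, 70.77], [-126.05, 130.52], [-82.76, 87.17], [-180, 180]. Speed limits (degrees/s): [127.2, 127.2, 147.25, 180, 180, 180].

## Interface

Orientations are given as [roll, pitch, yaw] about the fixed x, y, z axes, in that order (R = Rz(yaw) Ry(pitch) Rx(roll)).
In Python, from workcell import bot gives the robot as it stands.
- The arm moves only by the shell command python3 -m crank 'ROWS' [FORCE]. ROWS is JSON, a list of rows, each an object with "gripper": the finger opening in mm, from 0 to 85.4; "travel": the shift along the tool's x, y, z in mm, a list of three; "twist": the turn, a rotation vector about the tool's x, y, z in rad, a list of three. In form: [{"gripper": gripper, "travel": [tx, ty, tz], "twist": [rx, ry, rz]}, ...]. A call has 1 to 12 rows; each row shifts and turns the commanded pose from where the row before left it, along the tool's axes as they then stand; what a row does not reach is not made up. A row lasts 1/8 s, in which the tool goes at most 62.5 mm and 10.7 degrees, less where a joint would pass 70% of its speed; a pose out of reach is approached as far as the arm can. A call is refused whole if a number of a shift passes 62.5 or a number of a turn 0.188, either way. A call with a gripper value outside its range is refused whole. The fingers move at their own pace and stop on an object; FORCE is the grip in N (left out, the last holds). Time passes only in rows, so rows that do not move let the fingers close. It gives the time, the measured TCP pose, the force, the opening and the grip force at its end, in the units of the state.
- bot.get_obs(): the state, without advancing time (a new reading comes with each control period).
- bot.camera(name): name is "scene" or "top" or "wrist"; returns the picture (384x512x3 uint8, red, green, blue); there is no depth.
- bot.calibration(name): a dict with "vfov" (degrees; the focal length in pixels is half the picture's height over the tangent of half this angle, whatever the lens; pixels are square), "cx", "cy" (the principal point, pixels), "camera_from_world" (4x4, takes a point from world to camera coordinates). Camera axes: x right, y down, z forward; pixel columns grow to the right and rows downward; lengths in m; the calibration is good to about 2 mm. A picture is of the moment at which its call begins: read the wrist's pose just before it. calibration takes no time and is no camera call; for the wrist camera it gives the pose at the moment of the call.
- bot.job_done(): hands the job in; it is judged then, once.
The state is a dict: "time": time; "q": joint angles; "qd": joint speeds; "joint_efforts": joint torques, N m; "ee_pos": TCP position; "tcp_rot": TCP orientation; "wrist_force": force on the tool from outside, world axes, zero at the start; "torque": the same for the moment, N m; "opening": finger opening in m; "grasp_force": force on a finger pad.
Only numpy, scipy, OpenCV 4.12 (cv2) and the standard library are available. Lean on these libraries where they do the work, as an engineer would, in place of code of your own. Each camera call takes 0.05 s, during which the arm holds its last target. There are 200 camera calls.

## Working session

There is one attempt and no reset: what is moved stays moved. The work goes in short steps, Python scripts to look and compute and a shell command to move; the robot and the scene stay as the last step left them, time stands still between calls to the robot, and variables do not carry over. Pictures are saved under pics/ and viewed, at most 10 in all, crops included, and the job is handed in when it is done.

```bash
ls; mkdir -p pics; cat > h.py <<'E'
import numpy as np,cv2
from workcell import bot
def cal(n):
    c=bot.calibration(n);f=192/np.tan(np.radians(c['vfov'])/2);return f,c['cx'],c['cy'],np.array(c['camera_from_world'])
def proj(n,p,c=None):
    f,cx,cy,T=c or cal(n);q=T[:3,:3]@np.array(p)+T[:3,3];return np.array([cx+f*q[0]/q[2],cy+f*q[1]/q[2]])
def ray(n,uv,c=None):
    f,cx,cy,T=c or cal(n);R=T[:3,:3];d=R.T@np.array([(uv[0]-cx)/f,(uv[1]-cy)/f,1]);return -R.T@T[:3,3],d
def onz(n,uv,z,c=None):
    o,d=ray(n,uv,c);return o+d*(z-o[2])/d[2]
def snap(n,fn):
    im=bot.camera(n);cv2.imwrite('pics/'+fn,im[:,:,::-1]);return im
E
python3 - <<'E'
from h import *
for n in ('scene','top','wrist'):
    c=cal(n);a=snap(n,n+'0.png');print(n,c[0],c[1:3],(-c[3][:3,:3].T@c[3][:3,3]).round(3), c[3][:3,:3].round(2).tolist())
a=[cv2.imread(f'pics/{n}0.png') for n in('scene','top')]
print(bot.get_obs())
E
```

```text
pics
scene 395.30039657483076 (252.75152284774018, 188.16344018033425) [0.998 0.327 0.733] [[-0.61, 0.79, -0.01], [0.62, 0.47, -0.64], [-0.5, -0.39, -0.77]]
top 433.6923583256411 (255.92091765436018, 187.8051766667706) [ 0.533 -0.004  1.08 ] [[0.0, -1.0, 0.0], [-1.0, -0.0, -0.07], [0.07, -0.0, -1.0]]
wrist 288.3188668836447 (250.41337371823855, 190.577968781551) [ 0.219 -0.51   0.372] [[0.25, -0.97, -0.0], [-0.91, -0.24, 0.33], [-0.32, -0.08, -0.95]]
{'time': 0.15, 'q': array([-7.53420717e+01,  5.00487923e+00,  1.00441098e+01,  9.51007685e+01,
        7.66199375e-04,  9.00010749e+01]), 'qd': array([ 0.00809615, -0.03066201,  0.21494325, -0.02388704, -0.01882676,
        0.0658987 ]), 'joint_efforts': array([-1.21133521e-04, -5.20761144e+01,  4.65044904e+01,  1.38316280e-02,
       -7.45192239e-06, -2.95110590e-05]), 'ee_pos': array([ 0.13912543, -0.53188906,  0.20372926]), 'tcp_rot': array([-1.79938462e+02, -7.65044395e-04,  1.46568525e+01]), 'wrist_force': array([-0.65447771,  0.95414381,  0.06778058]), 'torque': array([0.04460181, 0.02362369, 0.01759878]), 'grasp_force': 0.0, 'opening': 0.08549443801052245}
```

View pics/scene0.png

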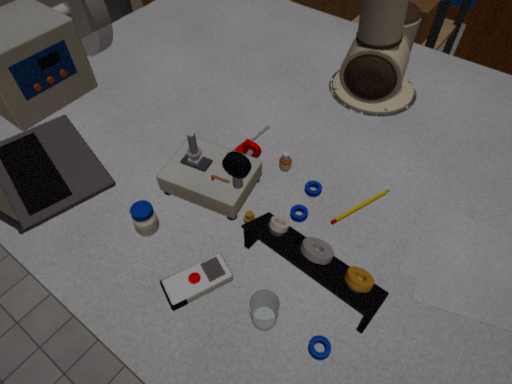

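View pics/top0.png

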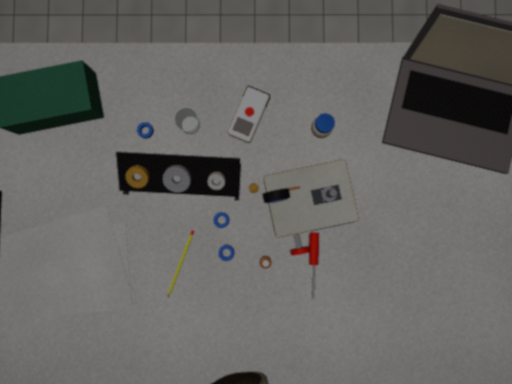

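The scene and top views match. On the rack in the top view: brass at (137,177), steel at (176,179), aluminium at (216,181). Possible look-alikes for the small one are the blue rings at (145,130), (222,220) and (227,253); I choose the aluminium ring at (216,181). The spindle is near (330,194). One close crop of both views to check the choice.

```bash
python3 - <<'E'
from h import *
t=cv2.imread('pics/top0.png');s=cv2.imread('pics/scene0.png')
a=cv2.resize(t[145:240,110:375],(795,285),interpolation=cv2.INTER_CUBIC)
b=cv2.resize(s[120:325,155:395],None,fx=1.5,fy=1.5,interpolation=cv2.INTER_CUBIC)
c=np.zeros((600,795,3),np.uint8);c[:285]=a;c[288:288+b.shape[0],:b.shape[1]]=b
w=cv2.resize(cv2.imread('pics/wrist0.png'),(400,300));c[288:588,380:780]=w
cv2.imwrite('pics/crop1.png',c)
E
```

```text
(no output)
```

View pics/crop1.png

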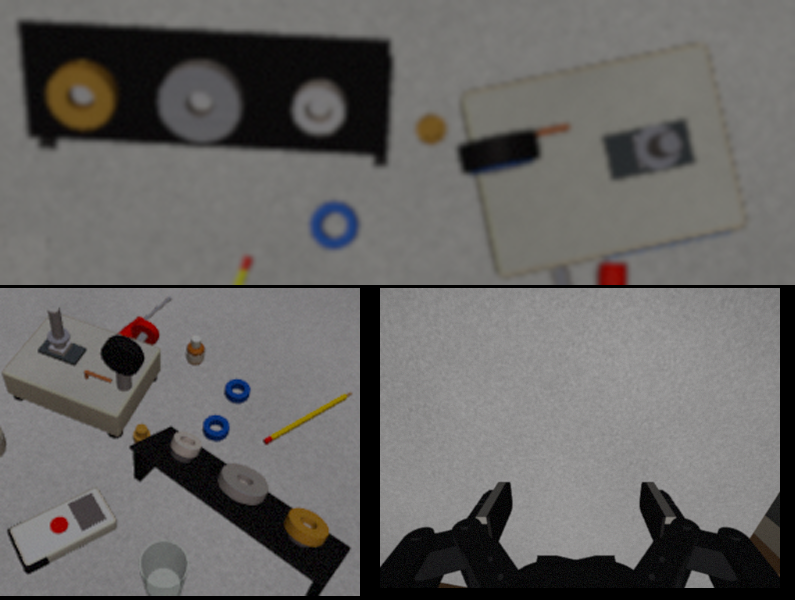

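```bash
cat >> h.py <<'E'
def tri(A):
    M=np.zeros((3,3));b=np.zeros(3)
    for o,d in A:
        d=d/np.linalg.norm(d);P=np.eye(3)-np.outer(d,d);M+=P;b+=P@o
    x=np.linalg.solve(M,b);return x,[round(float(np.linalg.norm(np.cross(x-o,d/np.linalg.norm(d))))*1000,2) for o,d in A]
def blobs(m,amin=50):
    n,l,st,ce=cv2.connectedComponentsWithStats(m.astype(np.uint8));return [(i,st[i],ce[i],l==i) for i in range(1,n) if st[i][4]>=amin]
E
python3 - <<'E'
from h import *
R={}
for n,box in (('top',(110,145,250,205)),('scene',(235,205,395,330))):
    im=cv2.imread(f'pics/{n}0.png').astype(int);x0,y0,x1,y1=box
    v=im.max(2);blk=np.zeros(v.shape,bool);blk[y0:y1,x0:x1]=(v<45)[y0:y1,x0:x1]
    bs=max(blobs(blk),key=lambda b:b[1][4])
    cs,_=cv2.findContours(bs[3].astype(np.uint8),cv2.RETR_CCOMP,cv2.CHAIN_APPROX_NONE)
    print(n,bs[1],cv2.minAreaRect(max(cs,key=cv2.contourArea)))
    hull=np.zeros(v.shape,np.uint8);cv2.fillConvexPoly(hull,cv2.convexHull(max(cs,key=cv2.contourArea)),1)
    rg=cv2.morphologyEx(((hull>0)&(v>=50)).astype(np.uint8),cv2.MORPH_OPEN,np.ones((3,3)))
    L=[]
    for b in blobs(rg,100):
        c,_=cv2.findContours(b[3].astype(np.uint8),0,cv2.CHAIN_APPROX_NONE);e=cv2.fitEllipse(c[0])
        print('  ring',b[1],b[2].round(1),[np.round(k,1).tolist() for k in e]);L.append(e[0])
    R[n]=L
    # box of tester top
    if n=='top':
        m=np.zeros(v.shape,bool);m[150:245,255:365]=1
        hsv=cv2.cvtColor(im.astype(np.uint8),cv2.COLOR_BGR2HSV)
        print('box/ table colours',im[215,310],im[215,260],im[230,370])
E
```

```text
top [ 117  153  123   47 3223] ((177.43408203125, 175.46939086914062), (123.1175765991211, 40.67036437988281), 3.094058036804199)
  ring [125 165  23  23 424] [136.5 176.4] [[136.5, 176.4], [21.7, 23.1], 132.5]
  ring [129 165 106  35 986] [178.4 184.9] [[187.5, 183.6], [27.2, 151.8], 92.9]
  ring [207 172  18  18 267] [215.8 180.6] [[215.7, 180.6], [17.4, 17.8], 170.6]
box/ table colours [111 117 118] [113 116 117] [113 115 116]
scene [ 242  213  146  117 3581] ((309.0959167480469, 267.79266357421875), (159.08631896972656, 47.17006301879883), 34.2868766784668)
  ring [269 216  20  18 243] [277.6 225.5] [[277.6, 225.4], [14.3, 20.6], 123.7]
  ring [301 238  32  27 506] [314.9 252.4] [[314.8, 252.3], [17.7, 36.1], 123.0]
  ring [ 250  240  113   88 1963] [307.3 283.4] [[310.6, 285.9], [15.1, 206.3], 126.2]
  ring [345 268  29  25 445] [357.6 281.2] [[357.7, 281.2], [17.4, 31.9], 124.6]
```

```bash
python3 - <<'E'
from h import *
for nm,a,b in(('brass',(136.5,176.4),(357.6,281.2)),('steel',(176.5,179),(314.9,252.4)),('alu',(215.8,180.6),(277.6,225.5))):
    x,e=tri([ray('top',a),ray('scene',b)]);print(nm,x.round(4),e)
im=cv2.imread('pics/top0.png').astype(int);v=im.max(2)
m=np.zeros(v.shape,bool);m[180:210,305:350]=(v<90)[180:210,305:350]
for b in blobs(m,20):
    c,_=cv2.findContours(b[3].astype(np.uint8),0,cv2.CHAIN_APPROX_NONE);r=cv2.minAreaRect(c[0]);print(b[1],r);
    bx=cv2.boxPoints(r);P=[onz('top',p,.072) for p in bx];print(np.round(P,4).tolist(),onz('top',r[0],.072))
cr=[(263,174.5),(345,159),(358,220),(275,236)]
P=np.array([onz('top',p,.065)for p in cr]);print(P.round(3).tolist(),P.mean(0),np.linalg.norm(np.diff(P,axis=0),axis=1))
g=cv2.resize(im[178:212,304:352].astype(np.uint8),None,fx=8,fy=8,interpolation=cv2.INTER_CUBIC)
s=cv2.imread('pics/scene0.png');g2=cv2.resize(s[125:180,165:225],None,fx=6,fy=6,interpolation=cv2.INTER_CUBIC)
c=np.zeros((340,760,3),np.uint8);c[:g.shape[0],:g.shape[1]]=g;c[:330,390:750]=g2;cv2.imwrite('pics/crop2.png',c)
E
```

```text
brass [0.6294 0.2738 0.0721] [0.32, 0.32]
steel [0.6238 0.1806 0.0696] [0.66, 0.66]
alu [0.6193 0.0889 0.0738] [0.08, 0.08]
[311 185  31  20 380] ((325.7772216796875, 194.441650390625), (15.502288818359375, 28.738462448120117), 78.11134338378906)
[[0.5982, -0.1308, 0.072], [0.612, -0.1965, 0.072], [0.5766, -0.2035, 0.072], [0.5628, -0.1379, 0.072]] [ 0.58739521 -0.16717107  0.072     ]
[[0.635, -0.021, 0.065], [0.671, -0.215, 0.065], [0.528, -0.243, 0.065], [0.491, -0.049, 0.065]] [ 0.58124354 -0.13191384  0.065     ] [0.19681282 0.14617955 0.19741763]
```

View pics/crop2.png

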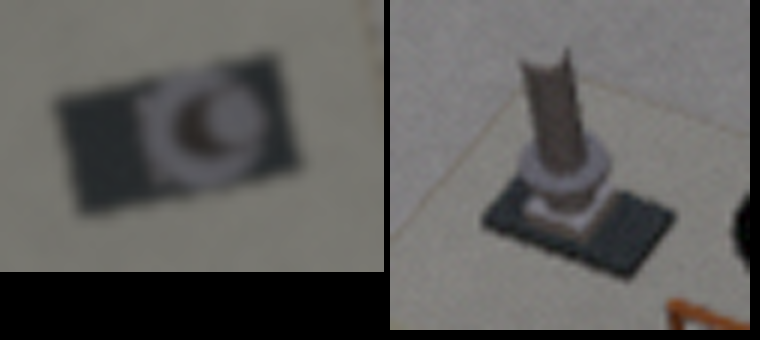

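The crop shows a 2-post... rather, the spindle sits on the flange toward one end of its dark plate: top-view spindle tip at (332.7,193), flange (329.2,194); scene tip at (191,135).

```bash
python3 - <<'E'
from h import *
home=np.array([.5876,-.1668]);psi=np.radians(10.9);tx=np.array([np.cos(psi),np.sin(psi)]);ty=np.array([-tx[1],tx[0]])
for n,uv,z in(('top',(332.75,193),.154),('top',(329.2,194),.1),('scene',(191.2,134.7),.154),('scene',(194.3,153.3),.1)):
    p=onz(n,uv,z);d=p[:2]-home;print(n,z,p.round(4),'dx',(d@tx*1e3).round(1),'dy',(d@ty*1e3).round(1))
print(np.degrees(np.arctan2(.036,.194)))
E
```

```text
top 0.154 [ 0.586  -0.1688  0.154 ] dx -1.9 dy -1.7
top 0.1 [ 0.5869 -0.1704  0.1   ] dx -1.4 dy -3.4
scene 0.154 [ 0.5867 -0.1642  0.154 ] dx -0.4 dy 2.7
scene 0.1 [ 0.5887 -0.1626  0.1   ] dx 1.8 dy 4.0
10.512627169921346
```

```bash
python3 -m crank '[{"gripper":85,"travel":[0,0,0],"twist":[0,0,0.066]},{"gripper":85,"travel":[46,-25,-8],"twist":[0,0,0]},{"gripper":85,"travel":[46,-25,-8],"twist":[0,0,0]},{"gripper":85,"travel":[46,-25,-8],"twist":[0,0,0]},{"gripper":85,"travel":[46,-25,-8],"twist":[0,0,0]},{"gripper":85,"travel":[46,-25,-8],"twist":[0,0,0]},{"gripper":85,"travel":[46,-25,-8],"twist":[0,0,0]},{"gripper":85,"travel":[46,-25,-8],"twist":[0,0,0]},{"gripper":85,"travel":[46,-25,-8],"twist":[0,0,0]},{"gripper":85,"travel":[46,-25,-8],"twist":[0,0,0]},{"gripper":85,"travel":[46,-25,-8],"twist":[0,0,0]},{"gripper":85,"travel":[46,-25,-8],"twist":[0,0,0]}]' 60
cat >> h.py <<'E'
from scipy.spatial.transform import Rotation as Ro
def tool():
    o=bot.get_obs();return np.array(o['ee_pos']),Ro.from_euler('xyz',o['tcp_rot'],degrees=True),o
def togo(p,R=None):
    p0,R0,o=tool();print('t',round(o['time'],2),'pos',p0.round(4),'rpy',o['tcp_rot'].round(2))
    if R is not None: print('twist',(R0.inv()*R).as_rotvec().round(4))
    RR=R0 if R is None else R
    print('travel cur axes',(R0.inv().apply(np.array(p)-p0)*1e3).round(1),'in target axes',(RR.inv().apply(np.array(p)-p0)*1e3).round(1))
E
```

```text
time: 1.65
ee_pos: [0.5853, -0.1652, 0.2923]
tcp_rot: [-180.0, 0.0, 10.9]
wrist_force: [1.0, 0.0, -0.2]
opening: 0.085
grasp_force: 0.0
```

```bash
python3 - <<'E'
from h import *
togo([.5876,-.1668,.29])
c=cal('wrist');snap('wrist','w1.png');np.save('w1.npy',np.array(c,dtype=object),allow_pickle=True)
home=np.array([.5876,-.1668]);psi=np.radians(10.9);ty=np.array([-np.sin(psi),np.cos(psi)])
for z in(.1,.154):
  for d in(-.008,0,.008): print(z,d,proj('wrist',[*(home+d*ty),z],c).round(1))
E
```

```text
t 1.65 pos [ 0.5853 -0.1652  0.2923] rpy [-1.800e+02  1.000e-02  1.088e+01]
travel cur axes [2.  2.  2.3] in target axes [2.  2.  2.3]
0.1 -0.008 [259.  158.3]
0.1 0 [252.7 158.3]
0.1 0.008 [246.4 158.3]
0.154 -0.008 [260.3 169.2]
0.154 0 [253.  169.1]
0.154 0.008 [245.7 169.1]
```

View pics/w1.png

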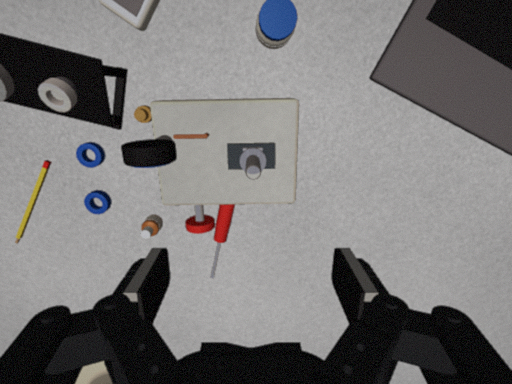

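```bash
python3 - <<'E'
from h import *
im=cv2.imread('pics/w1.png');print(proj('wrist',[.5876,-.1668,.072]).round(1))
v=im.max(2).astype(int)
x0,y0=220,135
print(v[140:184:2,222:282:2])
E
```

```text
[255.  157.2]
[[165 164 167 164 159 159 161 162 162 165 164 163 169 166 163 166 165 167
  164 166 169 166 169 173 168 171 165 164 167 162]
 [164 165 164 155 153 156 155 155 161 155 158 156 157 154 163 158 142 134
  138 135 133 135 137 136 111 118 141 169 167 164]
 [164 166 151  68  58  67  58  59  63  53  57  55  60  55  56  61  54  60
   55  60  55  59  64  60  60  66  73 164 169 167]
 [161 161 152  57  65  69  68  63  65  61  62  60  63  62  64  63  61  64
   65  64  61  66  64  58  63  61  73 164 166 170]
 [163 163 154  66  62  64  62  69  61  69  78 124 106  90  97 109 108  94
  111 133 107  63  62  64  66  58  75 162 163 170]
 [160 165 154  66  65  66  63  60  66  61  90 127 130 139 136 136 138 132
  135 116 103  63  69  64  62  66  68 165 164 168]
 [160 157 156  71  57  65  65  60  64  62  77 127 140 140 133 131 134 135
  139 126 106  61  59  68  68  63  74 159 168 167]
 [160 164 157  70  63  64  65  63  59  67 124 133 135 141 126 115 120 130
  136 133 133 103  66  62  69  72  72 160 168 168]
 [162 163 152  72  67  68  65  63  62  96 137 135 137 109  72  72  62  80
  131 133 13
[... 964 characters left out ...]
110 146 134 135 129 134
  144 115 166 167 167 165 170 164 161 167 167 164]
 [166 165 161 162 163 169 164 162 159 161 164 161 122 163 156 154 156 161
  163 121 166 169 167 165 167 168 169 167 165 167]
 [164 168 163 165 163 160 161 165 164 166 167 166 149 148 165 167 165 167
  136 152 165 166 166 164 167 166 167 170 166 166]
 [168 167 161 164 161 159 161 163 165 166 167 165 163 153 137 155 158 137
  152 164 166 164 164 166 164 164 165 168 169 170]
 [164 163 167 164 161 167 166 161 167 165 165 163 162 166 161 160 157 169
  167 169 167 165 164 167 168 170 168 167 167 165]
 [163 165 164 162 169 165 166 168 164 164 166 164 167 170 165 165 168 167
  165 172 170 171 166 168 168 170 169 166 169 168]]
```

```bash
python3 -m crank '[{"gripper":85,"travel":[0,0,40],"twist":[0,0,0]},{"gripper":85,"travel":[0,0,40],"twist":[0,0,0]},{"gripper":85,"travel":[0,0,0],"twist":[0,0,0]},{"gripper":85,"travel":[0,0,0],"twist":[0,0,0]},{"gripper":85,"travel":[0,0,0],"twist":[0,0,0]}]'
python3 - <<'E'
from h import *
print(tool()[0]);c=cal('wrist');im=snap('wrist','w2.png')
psi=np.radians(10.9);s=np.array([.5863,-.1670])
print(proj('wrist',[*s,.154],c),proj('wrist',[*s,.1],c),proj('wrist',[*s,.072],c));print(tool()[0])
u,v=proj('wrist',[*s,.154],c).astype(int)
cv2.imwrite('pics/crop3.png',cv2.resize(cv2.imread('pics/w2.png')[v-50:v+40,u-60:u+60],None,fx=6,fy=6,interpolation=cv2.INTER_CUBIC));print(u-60,v-50)
E
```

```text
time: 2.33
ee_pos: [0.5849, -0.1669, 0.2147]
tcp_rot: [179.9, -0.2, 10.9]
wrist_force: [-0.6, 0.7, 0.0]
opening: 0.085
grasp_force: 0.0
[ 0.58493377 -0.16694589  0.21465623]
[251.71458853 193.73252603] [251.45042383 176.03327015] [251.34657116 169.07505382]
[ 0.58487674 -0.16691457  0.21429649]
191 143
```

View pics/crop3.png

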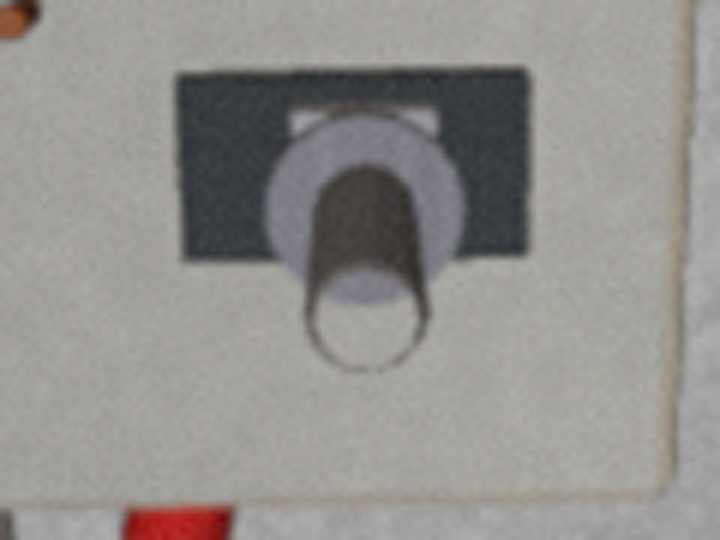

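```bash
cat >> h.py <<'E'
RR=Ro.from_euler('xyz',[180,0,-3.1],degrees=True)*Ro.from_rotvec([0,.5,0])
RT=Ro.from_euler('xyz',[180,0,10.9],degrees=True)
E
python3 - <<'E'
from h import *
zt=RR.as_matrix()[:,2];print(RR.as_matrix().round(3))
m=np.array([.6244,.1814,.07]);Y=Ro.from_euler('xyz',[180,0,-3.1],degrees=True)
togo(m-zt*.1+[0,0,.06],Y)
print(RR.inv().apply([0,0,-60]))
E
```

```text
[[ 0.876 -0.054  0.479]
 [-0.047 -0.999 -0.026]
 [ 0.479  0.    -0.878]]
t 2.38 pos [ 0.5849 -0.1669  0.2143] rpy [ 1.7992e+02 -1.5000e-01  1.0870e+01]
twist [ 0.001  -0.0028  0.2437]
travel cur axes [  58.  -346.2   -3.8] in target axes [ -27.3 -349.9   -3.5]
[-2.87655323e+01 -7.38992201e-15  5.26549537e+01]
```

```bash
python3 -m crank '[{"gripper":85,"travel":[0,0,-20],"twist":[0,0,0.122]},{"gripper":85,"travel":[0,-20,0],"twist":[0,0,0.122]},{"gripper":85,"travel":[-4,-55,0],"twist":[0,0,0]},{"gripper":85,"travel":[-4,-55,0],"twist":[0,0,0]},{"gripper":85,"travel":[-4,-55,0],"twist":[0,0,0]},{"gripper":85,"travel":[-5,-55,0],"twist":[0,0,0]},{"gripper":85,"travel":[-5,-55,0],"twist":[0,0,0]},{"gripper":85,"travel":[-5,-55,20],"twist":[0,0,0]},{"gripper":85,"travel":[0,0,0],"twist":[0,0.1667,0]},{"gripper":85,"travel":[0,0,0],"twist":[0,0.1667,0]},{"gripper":85,"travel":[0,0,0],"twist":[0,0.1667,0]}]'
python3 - <<'E'
from h import *
zt=RR.as_matrix()[:,2];m=np.array([.6244,.1814,.07]);togo(m-zt*.1,RR)
E
```

```text
time: 3.75
ee_pos: [0.5666, 0.0749, 0.221]
tcp_rot: [-174.9, -29.0, 4.8]
wrist_force: [0.8, -0.3, 1.5]
opening: 0.0848
grasp_force: 0.0
t 3.75 pos [0.5666 0.0749 0.221 ] rpy [-174.87  -28.95    4.78]
twist [-1.557e-01  1.000e-04  1.208e-01]
travel cur axes [ -14.  -101.7   73.9] in target axes [ -26.8 -109.5   57.4]
```

```bash
python3 -m crank '[{"gripper":85,"travel":[0,0,0],"twist":[-0.078,0,0.06]},{"gripper":85,"travel":[0,0,0],"twist":[-0.078,0,0.06]},{"gripper":85,"travel":[-7,-28,15],"twist":[0,0,0]},{"gripper":85,"travel":[-7,-28,14],"twist":[0,0,0]},{"gripper":85,"travel":[-6,-27,14],"twist":[0,0,0]},{"gripper":85,"travel":[-6,-27,14],"twist":[0,0,0]},{"gripper":85,"travel":[0,0,0],"twist":[0,0,0]}]'
python3 - <<'E'
from h import *
zt=RR.as_matrix()[:,2];m=np.array([.6244,.1814,.07]);togo(m-zt*.1,RR)
c=cal('wrist');im=snap('wrist','w3.png');print(tool()[0])
print('mid',proj('wrist',m,c),'upper face',proj('wrist',m-zt*.008,c))
print('others',[proj('wrist',p,c).round(1) for p in ([.6294,.2738,.07],[.6193,.0889,.07])])
E
```

```text
time: 4.62
ee_pos: [0.5691, 0.0727, 0.1539]
tcp_rot: [-179.9, -28.0, 7.3]
wrist_force: [-0.6, 0.1, 0.3]
opening: 0.0849
grasp_force: 0.0
t 4.62 pos [0.5691 0.0727 0.1539] rpy [-179.95  -28.01    7.3 ]
twist [-0.087   0.0112  0.1597]
travel cur axes [  20.8 -109.5    6.7] in target axes [   3.1 -111.6   -2.8]
[0.56965393 0.07218628 0.15520811]
mid [147.70988703 157.71796899] upper face [144.13499897 159.59968193]
others [array([ 56. , 141.2]), array([241.3, 174.7])]
```

View pics/w3.png

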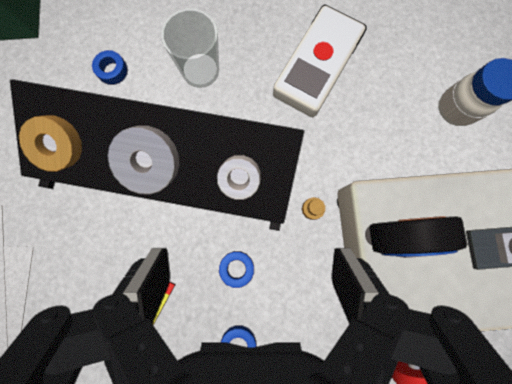

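```bash
python3 - <<'E'
from h import *
o=bot.get_obs();print(o['q'].round(1),o['qd'].round(1))
E
python3 -m crank '[{"gripper":85,"travel":[0,0,0],"twist":[0,0,0]},{"gripper":85,"travel":[0,0,0],"twist":[0,0,0]}]'
python3 - <<'E'
from h import *
o=bot.get_obs();print(o['q'].round(1),o['qd'].round(1))
zt=RR.as_matrix()[:,2];m=np.array([.6244,.1814,.07]);togo(m-zt*.1,RR)
E
```

```text
[ 7.200e+00 -2.250e+01 -2.540e+01  5.900e+01  1.000e-01  1.799e+02] [-0.8 -0.5  1.4  0.4 -0.1 -0. ]
time: 4.92
ee_pos: [0.5703, 0.0714, 0.1569]
tcp_rot: [-180.0, -28.2, 7.2]
wrist_force: [-0.6, -0.5, 0.1]
opening: 0.0851
grasp_force: 0.0
[ 7.100e+00 -2.250e+01 -2.530e+01  5.900e+01  1.000e-01  1.799e+02] [-0.1 -0.  -0.2 -0.  -0.1  0.1]
t 4.92 pos [0.5703 0.0714 0.1569] rpy [-179.96  -28.23    7.16]
twist [-0.086   0.0073  0.1574]
travel cur axes [  18.2 -111.     8.8] in target axes [   0.5 -112.8   -0.7]
```

```bash
python3 -m crank '[{"gripper":85,"travel":[0,0,0],"twist":[0,0,-0.185]},{"gripper":85,"travel":[0,0,0],"twist":[0,0,-0.185]},{"gripper":85,"travel":[0,0,0],"twist":[0,0,-0.185]},{"gripper":85,"travel":[0,0,0],"twist":[0,0,-0.185]},{"gripper":85,"travel":[0,0,0],"twist":[0,0,-0.185]},{"gripper":85,"travel":[0,0,0],"twist":[0,0,-0.185]},{"gripper":85,"travel":[0,0,0],"twist":[0,0,-0.185]},{"gripper":85,"travel":[0,0,0],"twist":[0,0,-0.185]},{"gripper":85,"travel":[0,0,0],"twist":[0,0,-0.185]},{"gripper":85,"travel":[0,0,0],"twist":[0,0,-0.185]},{"gripper":85,"travel":[0,0,0],"twist":[0,0,-0.185]},{"gripper":85,"travel":[0,0,0],"twist":[0,0,-0.185]}]'
cat >> h.py <<'E'
RR=RR*Ro.from_rotvec([0,0,np.pi]);RT=RT*Ro.from_rotvec([0,0,np.pi])
E
python3 - <<'E'
from h import *
zt=RR.as_matrix()[:,2];m=np.array([.6244,.1814,.07]);togo(m-zt*.1,RR)
p0,R0,o=tool();print(o['q'].round(1));d=(R0.inv()*RR).as_rotvec()
E
```

```text
time: 6.42
ee_pos: [0.5702, 0.0713, 0.1566]
tcp_rot: [156.9, 16.7, 131.3]
wrist_force: [-0.3, -0.5, 0.3]
opening: 0.085
grasp_force: 0.0
t 6.42 pos [0.5702 0.0713 0.1566] rpy [156.94  16.71 131.28]
twist [ 0.0754 -0.0459 -0.7576]
travel cur axes [76.8 82.3  8.7] in target axes [ -0.8 112.9  -0.9]
[  7.1 -22.5 -25.3  59.    0.1  52.4]
```

```bash
python3 -m crank '[{"gripper":85,"travel":[0,0,0],"twist":[0.015,-0.009,-0.1515]},{"gripper":85,"travel":[0,0,0],"twist":[0.015,-0.009,-0.1515]},{"gripper":85,"travel":[0,0,0],"twist":[0.015,-0.009,-0.1515]},{"gripper":85,"travel":[0,0,0],"twist":[0.015,-0.009,-0.1515]},{"gripper":85,"travel":[0,0,0],"twist":[0.015,-0.009,-0.1515]},{"gripper":85,"travel":[0,28,0],"twist":[0,0,0]},{"gripper":85,"travel":[0,28,0],"twist":[0,0,0]},{"gripper":85,"travel":[0,28,0],"twist":[0,0,0]},{"gripper":85,"travel":[-1,29,-1],"twist":[0,0,0]},{"gripper":85,"travel":[0,0,0],"twist":[0,0,0]},{"gripper":85,"travel":[0,0,0],"twist":[0,0,0]}]'
python3 - <<'E'
from h import *
zt=RR.as_matrix()[:,2];m=np.array([.6244,.1814,.07]);togo(m-zt*.1,RR)
c=cal('wrist');im=snap('wrist','w4.png');p,R,o=tool()
print('upper face',proj('wrist',m-zt*.008,c))
T=c[3];Rw=R.as_matrix();print('cam in tool',(R.inv().apply(-T[:3,:3].T@T[:3,3]-p)).round(4),(T[:3,:3]@Rw).round(3).tolist())
E
```

```text
time: 7.8
ee_pos: [0.577, 0.1839, 0.1579]
tcp_rot: [179.8, 28.5, 176.5]
wrist_force: [-0.2, -0.3, -0.5]
opening: 0.0848
grasp_force: 0.0
t 7.8 pos [0.577  0.1839 0.1579] rpy [179.8   28.54 176.54]
twist [ 0.0005 -0.0018 -0.0056]
travel cur axes [ 0.5  0.  -0.1] in target axes [ 0.5  0.  -0.1]
upper face [249.78913406 186.23503047]
cam in tool [ 0.0861  0.0006 -0.1691] [[0.0, 1.0, -0.001], [-0.945, 0.0, -0.326], [-0.326, 0.001, 0.945]]
```

View pics/w4.png

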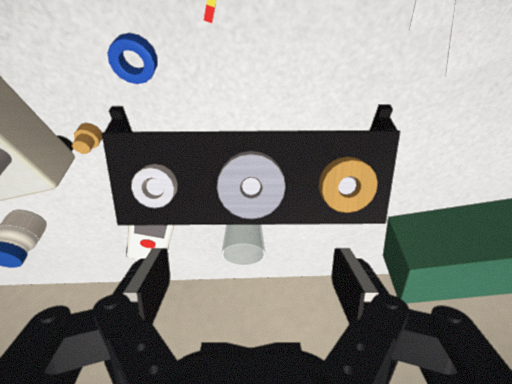

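The wrist view shows the rack square on: aluminium (154,186), steel (251,185), brass (348,184).

```bash
python3 - <<'E'
from h import *
im=cv2.imread('pics/w4.png');v=im.max(2);c=cal('wrist');p,R,o=tool()
m=np.zeros(v.shape,np.uint8);m[142:214,118:382]=(v[142:214,118:382]>75)
zt=RR.as_matrix()[:,2]
for b in blobs(cv2.morphologyEx(m,2,np.ones((5,5))),300):
    cn,_=cv2.findContours(b[3].astype(np.uint8),cv2.RETR_CCOMP,cv2.CHAIN_APPROX_NONE)
    cn=sorted(cn,key=cv2.contourArea);e=cv2.fitEllipse(cn[-1]);print(b[1],'outer',np.round(e[0],1),np.round(e[1],1),[(np.round(cv2.fitEllipse(k)[0],1),np.round(cv2.fitEllipse(k)[1],1)) for k in cn[:-1] if len(k)>10])
for nm,q in(('L',[.6244,.1814,.07]),('M',[.6294,.2738,.07]),('S',[.6193,.0889,.07])):
    u=np.array(q)-zt*.008;print(nm,proj('wrist',u,c).round(1),'depth',(c[3]@[*u,1])[2].round(4))
E
```

```text
[ 217  152   69   62 3507] outer [250.8 184. ] [63.5 68.7] []
[ 319  157   59   56 2585] outer [347.9 184.5] [55.1 57.9] []
[ 131  164   46   44 1593] outer [153.8 185.8] [42.9 45.5] []
L [250.1 186.2] depth 0.2747
M [347.3 185.6] depth 0.2746
S [152.9 186.7] depth 0.2747
```

```bash
python3 -m crank '[{"gripper":85,"travel":[1,0.7,30],"twist":[0,0,0]},{"gripper":85,"travel":[0,0,30],"twist":[0,0,0]},{"gripper":85,"travel":[0,0,28],"twist":[0,0,0]},{"gripper":85,"travel":[0,0,20],"twist":[0,0,0]},{"gripper":85,"travel":[0,0,10],"twist":[0,0,0]},{"gripper":85,"travel":[0,0,0],"twist":[0,0,0]},{"gripper":85,"travel":[0,0,0],"twist":[0,0,0]}]' 60
python3 -m crank '[{"gripper":55,"travel":[0,0,0],"twist":[0,0,0]},{"gripper":55,"travel":[0,0,0],"twist":[0,0,0]},{"gripper":55,"travel":[0,0,0],"twist":[0,0,0]},{"gripper":55,"travel":[0,0,0],"twist":[0,0,0]}]' 60
python3 - <<'E'
from h import *
zt=RR.as_matrix()[:,2];m=np.array([.6244,.1814,.07]);togo(m+zt*.018,RR)
E
```

```text
time: 8.72
ee_pos: [0.6327, 0.1821, 0.0548]
tcp_rot: [179.7, 28.6, 176.5]
wrist_force: [-0.4, 1.1, 0.4]
opening: 0.0846
grasp_force: 0.0
time: 9.22
ee_pos: [0.6327, 0.1827, 0.0559]
tcp_rot: [179.7, 28.7, 176.5]
wrist_force: [-12.3, -0.5, 11.2]
opening: 0.0553
grasp_force: 8.2
t 9.22 pos [0.6327 0.1827 0.0559] rpy [179.72  28.65 176.53]
twist [ 0.0018  0.0001 -0.0056]
travel cur axes [ 0.4 -1.7  1.7] in target axes [ 0.4 -1.7  1.7]
```

```bash
python3 - <<'E'
from h import *
im=snap('wrist','w5.png');b=cv2.imread('pics/w5.png');cv2.imwrite('pics/w5c.png',cv2.resize(b[170:384,90:420],None,fx=2,fy=2))
print(bot.get_obs()['opening'],bot.get_obs()['grasp_force'],bot.get_obs()['wrist_force'])
E
```

```text
0.05491989317118182 8.204930222218536 [-11.47779603  -0.22727737  12.99802617]
```

View pics/w5c.png

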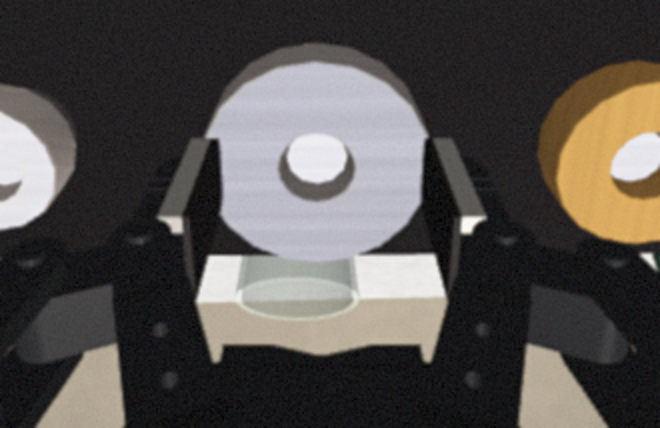

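```bash
python3 -m crank '[{"gripper":85,"travel":[0,0,0],"twist":[0,0,0]},{"gripper":85,"travel":[0,0,0],"twist":[0,0,0]},{"gripper":85,"travel":[0,0,0],"twist":[0,0,0]},{"gripper":85,"travel":[0,0,5],"twist":[0,0,0]},{"gripper":85,"travel":[0,0,5],"twist":[0,0,0]},{"gripper":85,"travel":[0,0,2],"twist":[0,0,0]},{"gripper":85,"travel":[0,0,0],"twist":[0,0,0]}]' 60
python3 -m crank '[{"gripper":55,"travel":[0,0,0],"twist":[0,0,0]},{"gripper":55,"travel":[0,0,0],"twist":[0,0,0]},{"gripper":55,"travel":[0,0,0],"twist":[0,0,0]},{"gripper":55,"travel":[0,0,0],"twist":[0,0,0]}]' 60
python3 - <<'E'
from h import *
zt=RR.as_matrix()[:,2];m=np.array([.6244,.1814,.07]);togo(m+zt*.018,RR)
im=snap('wrist','w6.png');b=cv2.imread('pics/w6.png');cv2.imwrite('pics/w6c.png',cv2.resize(b[170:384,90:420],None,fx=1.5,fy=1.5))
E
```

```text
time: 10.15
ee_pos: [0.6381, 0.1818, 0.0427]
tcp_rot: [179.8, 28.5, 176.5]
wrist_force: [-0.9, -0.0, 0.2]
opening: 0.0848
grasp_force: 0.0
time: 10.65
ee_pos: [0.6379, 0.1817, 0.0441]
tcp_rot: [179.8, 28.6, 176.5]
wrist_force: [-9.8, -1.1, 9.0]
opening: 0.0622
grasp_force: 62.2
t 10.65 pos [0.6379 0.1817 0.0441] rpy [179.8   28.56 176.54]
twist [ 0.0005 -0.0015 -0.0056]
travel cur axes [ -0.6  -1.  -11.2] in target axes [ -0.6  -1.1 -11.2]
```

View pics/w6c.png

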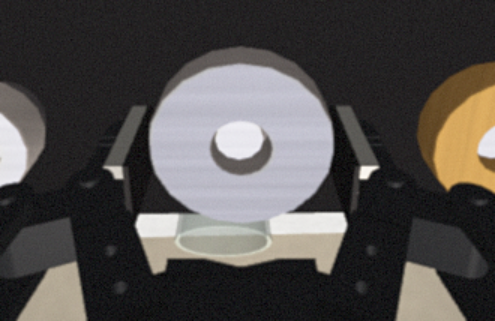

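Gripped the steel ring (opening 62 mm, 62 N), but too deep for the hand to clear the spindle top; I regrip 5 mm farther out.

```bash
python3 -m crank '[{"gripper":85,"travel":[0,0,0],"twist":[0,0,0]},{"gripper":85,"travel":[0,0,0],"twist":[0,0,0]},{"gripper":85,"travel":[0,0,-5],"twist":[0,0,0]},{"gripper":85,"travel":[0,0,0],"twist":[0,0,0]},{"gripper":55,"travel":[0,0,0],"twist":[0,0,0]},{"gripper":55,"travel":[0,0,0],"twist":[0,0,0]},{"gripper":55,"travel":[0,0,0],"twist":[0,0,0]},{"gripper":55,"travel":[0,0,0],"twist":[0,0,0]}]' 80
python3 -m crank '[{"gripper":55,"travel":[0,0,-6],"twist":[0,0,0]},{"gripper":55,"travel":[0,0,-10],"twist":[0,0,0]},{"gripper":55,"travel":[0,0,-20],"twist":[0,0,0]},{"gripper":55,"travel":[0,0,-40],"twist":[0,0,0]},{"gripper":55,"travel":[0,0,-40],"twist":[0,0,0]},{"gripper":55,"travel":[0,0,0],"twist":[0,0,0]},{"gripper":55,"travel":[0,0,0],"twist":[0,0,0]}]' 80
cat >> h.py <<'E'
def ring(fn,D,th=95,col=None):
    """held ring in wrist image: outer contour of bright blob around the tool axis; returns tool-frame centre of upper face"""
    im=bot.camera('wrist');cv2.imwrite('pics/'+fn,im[:,:,::-1]);return im
E
python3 - <<'E'
from h import *
p,R,o=tool();print(p,o['opening'],o['grasp_force'],o['wrist_force'])
c=cal('wrist');T=c[3];Tt=T[:3,:3]@R.as_matrix();tt=T[:3,:3]@p+T[:3,3]
im=snap('wrist','w7.png');v=im.max(2).astype(int)
f,cx,cy,_=c
for x,z in((0,-.0335),(0,-.0255)):
    for y in(-.032,0,.032):
        q=Tt@[x,y,z]+tt;print(x,y,z,(cx+f*q[0]/q[2]).round(1),(cy+f*q[1]/q[2]).round(1))
print(v[200:330:6,150:356:6])
E
```

```text
time: 11.7
ee_pos: [0.6353, 0.1818, 0.0487]
tcp_rot: [179.8, 28.5, 176.5]
wrist_force: [-15.6, -2.4, 14.4]
opening: 0.0601
grasp_force: 81.3
time: 12.58
ee_pos: [0.58, 0.1849, 0.1481]
tcp_rot: [179.8, 28.5, 176.6]
wrist_force: [-0.2, 0.4, -3.8]
opening: 0.06
grasp_force: 87.6
[0.5799877  0.18486377 0.14810844] 0.059987091028311734 87.57759239757434 [-0.22134353  0.39357798 -3.78977293]
0 -0.032 -0.0335 190.5 259.0
0 0 -0.0335 249.5 259.0
0 0.032 -0.0335 308.5 259.0
0 -0.032 -0.0255 193.2 251.3
0 0 -0.0255 249.6 251.3
0 0.032 -0.0255 305.9 251.2
[[220 150 232 233  36  32  36  36  42  34  42  40  35  40  88  97  93  96
   97  90  59  35  33  37  39  35  38  38  37 181 218 221 169 154 106]
 [239 240 240  38  34  32  38  42  37  33  39  36  85  99 101 102  95  95
   99 105 102  93  58  41  39  39  32  44  42  49 216 219 220 223 225]
 [239 232  35  43  39  35  35  37  26  44  47  91  95 159 202 204 205 206
  203 210 201  97  96  90  42  39  45  41  51  42 132 224 220 224 221]
 [ 33  29  36  30  39  40  43  37  34  46  93 160 207 202 205 203 202 206
  203 202 204 203 202 103  94  40  38  4
[... 1941 characters left out ...]
  19 185 185 186 186 181 200 199 198 199 198 197
  198 198 200 197 188 190 188 190 190 186  21  59  19  27  23  24  26]
 [ 21  31  32  28  25  61 116 179 181 185 188 183 183 188 196 207 205 201
  204 198 191 192 189 189 182 187 190 187  16  49  32  25  18  30  31]
 [ 20  22  23  20  33  36 186 181 185 184 187 185 182 189 185 182 190 184
  187 189 188 190 183 183 192 191 192 191  24  14  22  17  22  17  29]
 [ 25  24  29  27  30   2 183 179 182 189 181 181 185 183 182 186 187 192
  189 190 193 193 189 189 187 191 188 193 142  25  24  15  23  22  23]
 [ 25   7  22  18  17  27 184 186 182 183 185 184 186 188 187 187 192 189
  184 187 191 196 192 185 190 188 184 190  23  29  23  22  24  22  31]]
```

```bash
python3 - <<'E'
from h import *
Y=Ro.from_euler('xyz',[180,0,10.9],degrees=True)*Ro.from_rotvec([0,0,np.pi])
togo([.5824,-.1688,.27],Y);print(bot.get_obs()['q'].round(1))
print('up 80 in current axes',(tool()[1].inv().apply([-30,0,80])).round(1))
togo(tool()[0]+[-.03,0,.08],Y)
print(Y.inv().apply(np.array([.5824,-.1688,.27])-tool()[0]-[-.03,0,.08]))
E
```

```text
t 12.62 pos [0.5799 0.1847 0.1474] rpy [179.85  28.4  176.58]
twist [-0.0594  0.4934 -0.2442]
travel cur axes [ -79.1 -352.4  -97.5] in target axes [  64.4 -347.6 -122.6]
[ 24.1 -15.1 -20.6  58.8 -12.5  24.6]
up 80 in current axes [-11.7  -1.6 -84.6]
t 12.62 pos [0.5799 0.1847 0.1474] rpy [179.85  28.4  176.58]
twist [-0.0594  0.4934 -0.2442]
travel cur axes [-11.7  -1.6 -84.6] in target axes [ 29.5   5.7 -80. ]
[ 0.0349059  -0.35323921 -0.04259569]
```

```bash
python3 -m crank '[{"gripper":55,"travel":[-6,-1,-42],"twist":[0,0,0]},{"gripper":55,"travel":[-6,-1,-42],"twist":[0,0,0]},{"gripper":55,"travel":[0,0,0],"twist":[-0.0149,0.1233,-0.061]},{"gripper":55,"travel":[0,0,0],"twist":[-0.0149,0.1233,-0.061]},{"gripper":55,"travel":[0,0,0],"twist":[-0.0149,0.1233,-0.061]},{"gripper":55,"travel":[0,0,0],"twist":[-0.0149,0.1233,-0.061]},{"gripper":55,"travel":[5,-50,-6],"twist":[0,0,0]},{"gripper":55,"travel":[5,-50,-6],"twist":[0,0,0]},{"gripper":55,"travel":[5,-50,-6],"twist":[0,0,0]},{"gripper":55,"travel":[5,-50,-6],"twist":[0,0,0]},{"gripper":55,"travel":[5,-50,-6],"twist":[0,0,0]},{"gripper":55,"travel":[5,-50,-6],"twist":[0,0,0]}]'
python3 -m crank '[{"gripper":55,"travel":[5,-40,-6],"twist":[0,0,0]},{"gripper":55,"travel":[0,-13,0],"twist":[0,0,0]},{"gripper":55,"travel":[0,0,0],"twist":[0,0,0]},{"gripper":55,"travel":[0,0,0],"twist":[0,0,0]},{"gripper":55,"travel":[0,0,0],"twist":[0,0,0]}]'
python3 - <<'E'
from h import *
togo([.5824,-.1688,.27],RT)
c=cal('wrist');im=snap('wrist','w8.png');v=im.max(2).astype(int)
s=[.5849,-.1676]
for z in(.154,.1,.072):print(z,proj('wrist',[*s,z],c).round(1))
u,w=proj('wrist',[*s,.154],c).round().astype(int)
print(u,w);print(v[w-34:w+20:2,u-28:u+30:2])
E
```

```text
time: 14.12
ee_pos: [0.5781, -0.118, 0.2628]
tcp_rot: [179.9, 0.0, -169.1]
wrist_force: [0.7, 0.6, -3.0]
opening: 0.0604
grasp_force: 88.2
time: 14.75
ee_pos: [0.583, -0.1678, 0.2706]
tcp_rot: [180.0, 0.2, -169.0]
wrist_force: [0.6, 0.5, -2.8]
opening: 0.0596
grasp_force: 88.2
t 14.75 pos [ 0.583  -0.1678  0.2706] rpy [ 1.7996e+02  1.6000e-01 -1.6903e+02]
twist [0.0008 0.0029 0.0012]
travel cur axes [ 0.8 -0.9  0.6] in target axes [ 0.8 -0.9  0.6]
0.154 [249.2 180.1]
0.1 [249.3 166.9]
0.072 [249.4 161.5]
249 180
[[192 189 188 160 161 153 134 135 138 135 131 134 135 132 119 115 117 119
  114 117 117 117 106 101 105  99 103 105 180]
 [188 193 179  63  69  62  69  74  71  73  75  72  70  72  76  73  80  73
   77  76  80  73  77  79  78  76  76  75 157]
 [191 193 181  78  77  76  78  82  77  76  75  77  78  75  80  80  82  77
   75  78  78  79  84  81  73  76  74  77 150]
 [191 195 181  73  77  72  77  78  71  93 149 134 102 106 114 118 106 129
  155 154  85  77  77  70  78  76  72  75 152]
 [192 194 185  79  77  79  73  80  70 113 169 139 152 159 158 156 159 159
  142 166  83  76  77  7
[... 1985 characters left out ...]
195 195 198 192 197 190 191 195 194 197 193 192
  190 191 191 194 191 188 187 188 193 187 187]
 [198 193 201 201 196 192 197 198 196 195 197 193 186 192 194 191 189 189
  194 193 191 192 191 190 191 193 189 188 184]
 [194 193 198 197 197 198 200 197 199 195 191 193 192 191 195 199 189 189
  191 193 195 192 188 197 188 186 190 189 188]
 [191 197 195 198 200 199 197 200 196 189 190 189 191 190 191 188 189 188
  192 192 192 191 192 190 188 185 188 185 186]
 [195 197 196 199 198 196 200 200 198 192 194 193 198 194 186 188 192 192
  190 189 191 187 190 191 192 188 187 187 187]
 [198 196 196 194 196 193 202 197 188 188 186 155 140 122 104 103 128 130
  158 176 183 186 187 192 187 187 185 189 186]]
```

```bash
python3 - <<'E'
from h import *
v=cv2.imread('pics/w8.png').max(2).astype(int)
print('rows244-288 step2, cols 226-276 step2');print(v[244:290:2,226:278:2])
print('row 264 left/right',v[264,184:210],v[264,296:322]); print('col250 top',v[200:216,250],'bottom',v[296:330,250])
E
```

```text
rows244-288 step2, cols 226-276 step2
[[154 158 157 157 157 153 152 157 156 156 157 158 159 161 154 157 153 155
  156 155 156 160 160 157 155 157]
 [156 155 153 155 160 158 157 151 149 146 113 180 198 190 191 181 167 158
  158 156 154 157 154 157 155 156]
 [158 154 157 156 156 156 156 167 140 120 108 174 198 197 199 196 193 190
  170 156 157 162 155 160 160 156]
 [159 158 164 166 160 155 166 183 171 140 131 175 197 195 202 197 196 195
  197 176 164 162 166 163 160 160]
 [161 160 160 163 126  86 132 162 181 170 115 173 199 193 192 188 183 193
  193 194 180 161 164 163 163 164]
 [158 157 156 154  75  65  62  97 158 180 154 180 193 192 194 191 189 191
  189 194 198 140 164 162 158 158]
 [162 162 158 114  63  68  65  65 101 176 163 189 196 198 196 191 189 193
  192 193 158  78 159 160 162 163]
 [155 158 147  83  75 107 113  68  64 128 171 186 196 194 190 190 198 198
  202 182  86  61 125 153 156 154]
 [151 154 143  82  74  75 114 129  72  95 173 187 191 193 192 189 198 205
  178  95  61  54 105 154 149 152]
 [153 156 134  75  71  74  70  93  97  63 162 193 204 198 200 202 180 136
   74  
[... 1201 characters left out ...]
 158 156 153 154 158 153]
 [151 147 151 149 154 154 150 151 154 155 150 151 151 152 150 153 152 154
  153 152 149 152 152 152 153 152]
 [153 151 151 149 145 148 153 149 149 150 151 152 152 150 153 151 152 149
  154 152 149 150 149 147 149 149]]
row 264 left/right [  9   7  15  12  15  15  18  16   1  44 101 151 150 152 150 151 155 157
 156 156 154 155 151 153 155 154] [155 157 157 159 160 153 159 158 160 163 154 116  49  21   4  24   9  10
  13   0  14   2   0  10  30  58]
col250 top [ 80  80  75  78  82  78  84  97 132 152 158 159 158 162 160 158] bottom [156 153 149 148 147 155 158 154 159 156 155 155 155 153 159 171 185 188
 186 184 190 189 184 182 185 185 185 185 183 176 183 190 188 190]
```

```bash
python3 - <<'E'
from h import *
p,R,o=tool();c=cal('wrist');f,cx,cy,T=c;Tt=T[:3,:3]@R.as_matrix();tt=T[:3,:3]@p+T[:3,3]
def totool(uv,d): return Tt.T@(np.array([(uv[0]-cx)/f*d,(uv[1]-cy)/f*d,d])-tt)
for d in(.153,.1555,.158): print('ring face tool',d,totool((250.5,262),d).round(4))
s=np.array([.5832,-.1669,.154]);print('spindle in tool',R.inv().apply(s-p).round(4))
print(p)
E
```

```text
ring face tool 0.153 [-0.0003  0.0009 -0.0361]
ring face tool 0.1555 [-0.0017  0.0009 -0.034 ]
ring face tool 0.158 [-0.0031  0.0009 -0.0318]
spindle in tool [-1.000e-04  8.000e-04  1.167e-01]
[ 0.58298763 -0.16787749  0.27065976]
```

```bash
python3 -m crank '[{"gripper":55,"travel":[0.8,0,30],"twist":[0,0,0]},{"gripper":55,"travel":[0.8,0,40],"twist":[0,0,0]},{"gripper":55,"travel":[0,0,35],"twist":[0,0,0]},{"gripper":55,"travel":[0,0,19],"twist":[0,0,0]},{"gripper":55,"travel":[0,0,4],"twist":[0,0,0]},{"gripper":55,"travel":[0,0,0],"twist":[0,0,0]},{"gripper":55,"travel":[0,0,0],"twist":[0,0,0]}]'
python3 -m crank '[{"gripper":55,"travel":[0,0,3],"twist":[0,0,0]},{"gripper":55,"travel":[0,0,2],"twist":[0,0,0]},{"gripper":55,"travel":[0,0,2],"twist":[0,0,0]},{"gripper":55,"travel":[0,0,0],"twist":[0,0,0]}]'
python3 - <<'E'
from h import *
p,R,o=tool();print(p.round(4),o['tcp_rot'],o['wrist_force'].round(1),o['torque'].round(2))
E
```

```text
time: 15.68
ee_pos: [0.5822, -0.1691, 0.1439]
tcp_rot: [-180.0, 0.3, -169.1]
wrist_force: [0.2, 0.8, -3.7]
opening: 0.0599
grasp_force: 88.2
time: 16.18
ee_pos: [0.5816, -0.1691, 0.1353]
tcp_rot: [180.0, 0.1, -169.1]
wrist_force: [0.2, 0.2, -2.9]
opening: 0.0598
grasp_force: 88.2
[ 0.5816 -0.1691  0.1353] [ 1.79952570e+02  1.42971793e-01 -1.69119072e+02] [ 0.2  0.2 -2.9] [ 0.02 -0.03 -0.01]
```

```bash
python3 -m crank '[{"gripper":55,"travel":[0,0,2],"twist":[0,0,0]},{"gripper":55,"travel":[0,0,2],"twist":[0,0,0]},{"gripper":55,"travel":[0,0,0],"twist":[0,0,0]}]'
python3 -m crank '[{"gripper":55,"travel":[0,0,2],"twist":[0,0,0]},{"gripper":55,"travel":[0,0,2],"twist":[0,0,0]},{"gripper":55,"travel":[0,0,0],"twist":[0,0,0]}]'
python3 -m crank '[{"gripper":55,"travel":[0,0,0],"twist":[0,0,0]}]'
```

```text
time: 16.55
ee_pos: [0.5816, -0.1691, 0.1313]
tcp_rot: [180.0, 0.1, -169.1]
wrist_force: [-0.3, 0.4, -3.1]
opening: 0.0599
grasp_force: 88.2
time: 16.92
ee_pos: [0.5819, -0.169, 0.1274]
tcp_rot: [180.0, 0.2, -169.1]
wrist_force: [1.7, -0.2, -3.9]
opening: 0.0601
grasp_force: 88.1
time: 17.05
ee_pos: [0.5819, -0.169, 0.1275]
tcp_rot: [180.0, 0.2, -169.1]
wrist_force: [1.0, 0.4, -4.8]
opening: 0.0599
grasp_force: 88.1
```

```bash
python3 -m crank '[{"gripper":55,"travel":[-0.4,0,4],"twist":[0,0,0]},{"gripper":55,"travel":[0,0,4],"twist":[0,0,0]},{"gripper":55,"travel":[0,0,4],"twist":[0,0,0]},{"gripper":55,"travel":[0,0,4],"twist":[0,0,0]},{"gripper":55,"travel":[0,0,0],"twist":[0,0,0]}]'
python3 -m crank '[{"gripper":55,"travel":[0,0,4],"twist":[0,0,0]},{"gripper":55,"travel":[0,0,4],"twist":[0,0,0]},{"gripper":55,"travel":[0,0,4],"twist":[0,0,0]},{"gripper":55,"travel":[0,0,4],"twist":[0,0,0]},{"gripper":55,"travel":[0,0,0],"twist":[0,0,0]}]'
```

```text
time: 17.68
ee_pos: [0.5822, -0.1689, 0.1111]
tcp_rot: [180.0, 0.2, -169.1]
wrist_force: [2.7, 0.6, -5.4]
opening: 0.0597
grasp_force: 88.0
time: 18.3
ee_pos: [0.5822, -0.1689, 0.0951]
tcp_rot: [180.0, 0.1, -169.1]
wrist_force: [3.5, 0.1, -4.7]
opening: 0.0599
grasp_force: 88.0
```

```bash
python3 -m crank '[{"gripper":55,"travel":[-0.5,0,3],"twist":[0,0,0]},{"gripper":55,"travel":[0,0,3],"twist":[0,0,0]},{"gripper":55,"travel":[0,0,3],"twist":[0,0,0]},{"gripper":55,"travel":[0,0,1],"twist":[0,0,0]},{"gripper":55,"travel":[0,0,0],"twist":[0,0,0]}]'
python3 -m crank '[{"gripper":55,"travel":[0,0,1],"twist":[0,0,0]},{"gripper":55,"travel":[0,0,1],"twist":[0,0,0]},{"gripper":55,"travel":[0,0,0],"twist":[0,0,0]}]'
```

```text
time: 18.92
ee_pos: [0.5827, -0.1689, 0.0855]
tcp_rot: [180.0, 0.2, -169.1]
wrist_force: [-0.5, 0.2, -2.2]
opening: 0.0597
grasp_force: 88.2
time: 19.3
ee_pos: [0.5827, -0.1689, 0.0835]
tcp_rot: [180.0, 0.2, -169.1]
wrist_force: [-0.1, -1.0, -2.9]
opening: 0.0597
grasp_force: 88.2
```

```bash
python3 -m crank '[{"gripper":55,"travel":[0,0,1],"twist":[0,0,0]},{"gripper":55,"travel":[0,0,0],"twist":[0,0,0]}]'
python3 -m crank '[{"gripper":55,"travel":[0,0,1],"twist":[0,0,0]},{"gripper":55,"travel":[0,0,0],"twist":[0,0,0]}]'
```

```text
time: 19.55
ee_pos: [0.5827, -0.1688, 0.0825]
tcp_rot: [180.0, 0.2, -169.1]
wrist_force: [-0.5, 0.8, -3.2]
opening: 0.0596
grasp_force: 88.2
time: 19.8
ee_pos: [0.5827, -0.1688, 0.0815]
tcp_rot: [180.0, 0.2, -169.1]
wrist_force: [-0.8, -0.2, -3.4]
opening: 0.06
grasp_force: 88.2
```

```bash
python3 -m crank '[{"gripper":55,"travel":[0,0,1],"twist":[0,0,0]},{"gripper":55,"travel":[0,0,0],"twist":[0,0,0]}]'
python3 -m crank '[{"gripper":55,"travel":[0,0,1],"twist":[0,0,0]},{"gripper":55,"travel":[0,0,0],"twist":[0,0,0]}]'
python3 -m crank '[{"gripper":55,"travel":[0,0,1],"twist":[0,0,0]},{"gripper":55,"travel":[0,0,0],"twist":[0,0,0]}]'
```

```text
time: 20.05
ee_pos: [0.5827, -0.1688, 0.0805]
tcp_rot: [180.0, 0.2, -169.1]
wrist_force: [-0.2, -0.9, -3.8]
opening: 0.0596
grasp_force: 88.2
time: 20.3
ee_pos: [0.5827, -0.1688, 0.0795]
tcp_rot: [180.0, 0.2, -169.1]
wrist_force: [-0.9, 0.3, -3.7]
opening: 0.0597
grasp_force: 88.2
time: 20.55
ee_pos: [0.5827, -0.1688, 0.0785]
tcp_rot: [180.0, 0.2, -169.1]
wrist_force: [-0.1, 0.5, -3.3]
opening: 0.0598
grasp_force: 88.2
```

```bash
python3 -m crank '[{"gripper":55,"travel":[0,0,1],"twist":[0,0,0]},{"gripper":55,"travel":[0,0,1],"twist":[0,0,0]}]'
python3 -m crank '[{"gripper":55,"travel":[0,0,1],"twist":[0,0,0]},{"gripper":55,"travel":[0,0,0],"twist":[0,0,0]}]'
python3 -m crank '[{"gripper":55,"travel":[0,0,1],"twist":[0,0,0]},{"gripper":55,"travel":[0,0,0],"twist":[0,0,0]}]'
```

```text
time: 20.8
ee_pos: [0.5829, -0.1689, 0.0775]
tcp_rot: [180.0, 0.2, -169.1]
wrist_force: [-4.1, 1.3, 10.0]
opening: 0.06
grasp_force: 89.6
time: 21.05
ee_pos: [0.583, -0.1689, 0.0776]
tcp_rot: [-180.0, 0.3, -169.1]
wrist_force: [-4.4, 1.7, 10.1]
opening: 0.0596
grasp_force: 89.8
time: 21.3
ee_pos: [0.583, -0.1689, 0.0775]
tcp_rot: [-180.0, 0.3, -169.1]
wrist_force: [-7.6, 2.4, 16.0]
opening: 0.0599
grasp_force: 90.6
```

```bash
python3 -m crank '[{"gripper":55,"travel":[0,0,-1.5],"twist":[0,0,0]},{"gripper":85,"travel":[0,0,0],"twist":[0,0,0]},{"gripper":85,"travel":[0,0,0],"twist":[0,0,0]},{"gripper":85,"travel":[0,0,0],"twist":[0,0,0]},{"gripper":85,"travel":[0,0,0],"twist":[0,0,0]}]'
python3 -m crank '[{"gripper":85,"travel":[0,0,-20],"twist":[0,0,0]},{"gripper":85,"travel":[0,0,-40],"twist":[0,0,0]},{"gripper":85,"travel":[0,0,-60],"twist":[0,0,0]},{"gripper":85,"travel":[0,0,-60],"twist":[0,0,0]},{"gripper":85,"travel":[0,0,-20],"twist":[0,0,0]},{"gripper":85,"travel":[0,0,0],"twist":[0,0,0]},{"gripper":85,"travel":[0,0,0],"twist":[0,0,0]}]'
python3 - <<'E'
from h import *
p,R,o=tool();print(p,o['q'].round(1));c=cal('wrist');im=snap('wrist','w9.png');v=im.max(2).astype(int)
s=np.array([.5832,-.1669])
for z in(.116,.100,.154):print(z,proj('wrist',[*s,z],c).round(1),(c[3]@[*s,z,1])[2])
u,w=proj('wrist',[*s,.116],c).round().astype(int);print(v[w-40:w+40:4,u-44:u+46:3])
E
```

```text
time: 21.92
ee_pos: [0.5828, -0.1689, 0.0759]
tcp_rot: [180.0, 0.2, -169.1]
wrist_force: [-0.4, -0.3, 0.2]
opening: 0.0853
grasp_force: 0.0
time: 22.8
ee_pos: [0.5821, -0.169, 0.2744]
tcp_rot: [179.9, 0.1, -169.1]
wrist_force: [0.2, 0.2, -0.9]
opening: 0.0848
grasp_force: 0.0
[ 0.58208998 -0.1690287   0.27440187] [-1.620e+01  1.560e+01  3.030e+01  1.046e+02  1.000e-01 -2.710e+01]
0.116 [251.  169.5] 0.33717952352353003
0.1 [250.9 166.1] 0.35229605540727815
0.154 [251.1 178.9] 0.30127776029962816
[[176 181 174 180 178 179 180 179 176 174 179 182 178 176 178 179 180 178
  175 177 179 179 175 175 174 174 172 175 178 176]
 [178 180 185 181 182 180 182 180 180 173 177 180 179 174 178 177 177 180
  181 184 179 176 176 175 173 178 180 182 180 175]
 [174 181 176 175 180 185 182 176 183 174 178 175 180 179 181 177 177 174
  174 179 176 174 176 176 179 178 175 179 175 177]
 [177 178 178 182 176 186 180 175 180 179 179 177 135 109  81  94 111 132
  174 174 178 175 177 175 176 173 170 174 182 179]
 [181 178 178 175 180 175 180 183 183 150  83 133 145 148 148 148 152 151
  131  80 169 177 167 179
[... 1201 characters left out ...]
147 122 133 137 127 149
  145 145 145 150 174 177 175 173 174 173 177 179]
 [159 178 182 177 177 182 181 183 183 158 141 143 144 145 141 146 143 142
  145 142 167 176 177 174 174 174 173 178 175 172]
 [144 177 179 178 179 184 186 183 184 180 184 177 149 146 147 148 150 157
  178 180 179 175 175 177 174 175 172 176 170 173]
 [147 174 182 180 181 182 182 179 177 184 180 177 180 180 179 178 176 174
  175 175 174 175 172 176 174 172 172 169 166 175]
 [155 175 178 182 180 181 182 177 180 178 176 177 182 178 180 175 175 178
  178 174 172 170 173 172 173 168 170 165 171 173]
 [176 179 182 183 182 176 179 181 180 181 182 175 179 176 173 176 171 175
  172 173 171 171 173 167 170 166 170 168 167 173]]
```

```bash
python3 - <<'E'
from h import *
t=[.5928,.2765,.215];togo(t,RT);togo(t,RR)
E
```

```text
t 22.85 pos [ 0.5819 -0.169   0.2742] rpy [ 1.7990e+02  3.0000e-02 -1.6911e+02]
twist [ 0.0018  0.0005 -0.0002]
travel cur axes [-94.8 435.3  60. ] in target axes [-94.9 435.4  59.2]
t 22.85 pos [ 0.5819 -0.169   0.2742] rpy [ 1.7990e+02  3.0000e-02 -1.6911e+02]
twist [ 0.0629 -0.4972  0.2385]
travel cur axes [-94.8 435.3  60. ] in target axes [ 40.  445.4  45.6]
```

```bash
python3 -m crank '[{"gripper":85,"travel":[-10,48,0],"twist":[0,0,0]},{"gripper":85,"travel":[-10,48,0],"twist":[0,0,0]},{"gripper":85,"travel":[-10,48,0],"twist":[0,0,0]},{"gripper":85,"travel":[-10,48,0],"twist":[0,0,0]},{"gripper":85,"travel":[-10,48,6],"twist":[0,0,0]},{"gripper":85,"travel":[-10,48,12],"twist":[0,0,0]},{"gripper":85,"travel":[-10,48,12],"twist":[0,0,0]},{"gripper":85,"travel":[-10,48,15],"twist":[0,0,0]},{"gripper":85,"travel":[-15,51,15],"twist":[0,0,0]},{"gripper":85,"travel":[0,0,0],"twist":[0.0157,-0.1243,0.06]},{"gripper":85,"travel":[0,0,0],"twist":[0.0157,-0.1243,0.06]},{"gripper":85,"travel":[0,0,0],"twist":[0.0157,-0.1243,0.06]}]'
python3 -m crank '[{"gripper":85,"travel":[0,0,0],"twist":[0.0157,-0.1243,0.06]},{"gripper":85,"travel":[0,0,0],"twist":[0,0,0]}]'
python3 - <<'E'
from h import *
zt=RR.as_matrix()[:,2];g=np.array([.6407,.2739,.0471]);togo(g-zt*.08,RR);print(bot.get_obs()['q'].round(1))
E
```

```text
time: 24.35
ee_pos: [0.5931, 0.276, 0.2147]
tcp_rot: [-179.3, 21.8, -179.5]
wrist_force: [0.4, -0.3, 0.2]
opening: 0.0851
grasp_force: 0.0
time: 24.6
ee_pos: [0.5907, 0.2756, 0.2134]
tcp_rot: [-179.8, 28.6, 177.0]
wrist_force: [-0.4, 0.4, -0.8]
opening: 0.0849
grasp_force: 0.0
t 24.6 pos [0.5907 0.2756 0.2134] rpy [-179.84   28.61  177.  ]
twist [-0.002  -0.0007  0.0015]
travel cur axes [35.7  1.2 89.9] in target axes [35.8  1.  89.9]
[ 32.8  -7.   -6.3  66.9 -16.4  32.3]
```

```bash
python3 -m crank '[{"gripper":85,"travel":[12,0.4,30],"twist":[0,0,0]},{"gripper":85,"travel":[12,0.4,30],"twist":[0,0,0]},{"gripper":85,"travel":[12,0.2,30],"twist":[0,0,0]},{"gripper":85,"travel":[0,0,0],"twist":[0,0,0]},{"gripper":85,"travel":[0,0,0],"twist":[0,0,0]}]'
python3 - <<'E'
from h import *
zt=RR.as_matrix()[:,2];g=np.array([.6407,.2739,.0471]);togo(g,RR)
c=cal('wrist');im=snap('wrist','w10.png');hsv=cv2.cvtColor(im,cv2.COLOR_RGB2HSV)
m=((hsv[...,0]>12)&(hsv[...,0]<30)&(hsv[...,1]>110)&(hsv[...,2]>130)).astype(np.uint8)
for b in blobs(cv2.morphologyEx(m,2,np.ones((3,3))),400):
    cn,_=cv2.findContours(b[3].astype(np.uint8),cv2.RETR_CCOMP,cv2.CHAIN_APPROX_NONE)
    print(b[1],[(np.round(cv2.fitEllipse(k)[0],1),np.round(cv2.fitEllipse(k)[1],1)) for k in cn if len(k)>30])
mid=g-zt*.030
for k in(-.0016,0):
  q=mid+RR.as_matrix()[:,0]*k-zt*.008;print(proj('wrist',q,c).round(1),(c[3]@[*q,1])[2])
E
```

```text
time: 25.22
ee_pos: [0.6062, 0.2766, 0.1218]
tcp_rot: [180.0, 28.8, 176.8]
wrist_force: [0.1, -0.1, 0.6]
opening: 0.0852
grasp_force: 0.0
t 25.23 pos [0.6062 0.2766 0.1218] rpy [179.98  28.81 176.81]
twist [-0.0003  0.0028 -0.0013]
travel cur axes [ 5.7 -0.9 82.2] in target axes [ 5.4 -0.9 82.2]
[ 216  168   65   62 2616] [(array([248.1, 198.5]), array([60.1, 64.2])), (array([248.1, 199.1]), array([25.9, 26.7]))]
[248.6 200.6] 0.2284159768663181
[248.6 198.7] 0.2278893199165766
```

```bash
python3 -m crank '[{"gripper":85,"travel":[5.5,-1,25],"twist":[0,0,0]},{"gripper":85,"travel":[0,0,25],"twist":[0,0,0]},{"gripper":85,"travel":[0,0,20],"twist":[0,0,0]},{"gripper":85,"travel":[0,0,12],"twist":[0,0,0]},{"gripper":85,"travel":[0,0,0],"twist":[0,0,0]},{"gripper":85,"travel":[0,0,0],"twist":[0,0,0]}]' 80
python3 - <<'E'
from h import *
togo([.6407,.2739,.0471],RR)
E
python3 -m crank '[{"gripper":42,"travel":[0,0,0],"twist":[0,0,0]},{"gripper":42,"travel":[0,0,0],"twist":[0,0,0]},{"gripper":42,"travel":[0,0,0],"twist":[0,0,0]},{"gripper":42,"travel":[0,0,0],"twist":[0,0,0]}]' 80
```

```text
time: 26.02
ee_pos: [0.6403, 0.2739, 0.0473]
tcp_rot: [180.0, 28.9, 176.8]
wrist_force: [0.0, -0.4, 1.0]
opening: 0.0847
grasp_force: 0.0
t 26.02 pos [0.6403 0.2739 0.0473] rpy [179.96  28.86 176.8 ]
twist [-0.0001  0.0037 -0.0015]
travel cur axes [-0.3  0.1  0.3] in target axes [-0.3  0.1  0.3]
time: 26.52
ee_pos: [0.6397, 0.2737, 0.0474]
tcp_rot: [180.0, 28.8, 176.8]
wrist_force: [-11.1, -2.9, 9.3]
opening: 0.0488
grasp_force: 80.0
```

```bash
python3 -m crank '[{"gripper":42,"travel":[0,0,-6],"twist":[0,0,0]},{"gripper":42,"travel":[0,0,-12],"twist":[0,0,0]},{"gripper":42,"travel":[0,0,-30],"twist":[0,0,0]},{"gripper":42,"travel":[0,0,-50],"twist":[0,0,0]},{"gripper":42,"travel":[0,0,-55],"twist":[0,0,0]},{"gripper":42,"travel":[0,0,-40],"twist":[0,0,0]},{"gripper":42,"travel":[0,0,0],"twist":[0,0,0]}]' 80
python3 - <<'E'
from h import *
togo([.5828,-.1689,.27],RT);print(bot.get_obs()['wrist_force'])
E
```

```text
time: 27.4
ee_pos: [0.547, 0.2798, 0.2194]
tcp_rot: [179.8, 29.0, 176.8]
wrist_force: [0.3, -0.8, -2.4]
opening: 0.0486
grasp_force: 83.6
t 27.4 pos [0.547  0.2798 0.2194] rpy [179.76  29.04 176.78]
twist [-0.0583  0.5048 -0.2401]
travel cur axes [ -77.8 -445.9  -16.5] in target axes [  49.7 -447.4  -50.6]
[ 0.28854252 -0.80217646 -2.44058403]
```

```bash
python3 -m crank '[{"gripper":42,"travel":[0,0,0],"twist":[-0.0146,0.1262,-0.06]},{"gripper":42,"travel":[0,0,0],"twist":[-0.0146,0.1262,-0.06]},{"gripper":42,"travel":[0,0,0],"twist":[-0.0146,0.1262,-0.06]},{"gripper":42,"travel":[0,0,0],"twist":[-0.0146,0.1262,-0.06]},{"gripper":42,"travel":[5.5,-50,-13],"twist":[0,0,0]},{"gripper":42,"travel":[5.5,-50,-13],"twist":[0,0,0]},{"gripper":42,"travel":[5.5,-50,-13],"twist":[0,0,0]},{"gripper":42,"travel":[5.5,-50,-12],"twist":[0,0,0]},{"gripper":42,"travel":[5.5,-50,0],"twist":[0,0,0]},{"gripper":42,"travel":[5.5,-50,0],"twist":[0,0,0]},{"gripper":42,"travel":[5.5,-50,0],"twist":[0,0,0]},{"gripper":42,"travel":[5.5,-50,0],"twist":[0,0,0]}]'
python3 -m crank '[{"gripper":42,"travel":[5.5,-40,0],"twist":[0,0,0]},{"gripper":42,"travel":[0,-7,0],"twist":[0,0,0]},{"gripper":42,"travel":[0,0,0],"twist":[0,0,0]},{"gripper":42,"travel":[0,0,0],"twist":[0,0,0]}]'
cat >> h.py <<'E'
def show(fn,z=-.034):
    p,R,o=tool();c=cal('wrist');im=snap('wrist',fn);v=im.max(2).astype(int);f,cx,cy,T=c
    s=np.array([.5832,-.1669,.154]);u,w=proj('wrist',s,c).round().astype(int);print('spindle top pred',proj('wrist',s,c).round(1));print(v[w-14:w+14:2,u-20:u+22:2])
    print('bore rows 240:288, cols 226:278');print(v[240:290:2,226:278:2])
E
python3 - <<'E'
from h import *
togo([.5828,-.1689,.27],RT);show('w11.png')
E
```

```text
time: 28.9
ee_pos: [0.5792, -0.1242, 0.2655]
tcp_rot: [-179.9, -0.4, -169.2]
wrist_force: [0.7, 0.7, -2.4]
opening: 0.0487
grasp_force: 83.6
time: 29.4
ee_pos: [0.5827, -0.1685, 0.2671]
tcp_rot: [-179.9, -0.3, -169.1]
wrist_force: [0.2, 0.8, -2.1]
opening: 0.0486
grasp_force: 83.6
t 29.4 pos [ 0.5827 -0.1685  0.2671] rpy [-179.88   -0.32 -169.12]
twist [-0.0021 -0.0056 -0.0004]
travel cur axes [ 0.  -0.4 -2.9] in target axes [ 0.  -0.4 -2.9]
spindle top pred [251.1 181. ]
[[159 162 158 157 162 158 136  63  72  80  77  77  77  86 147 162 161 162
  160 167 160]
 [157 154 154 155 157 143 117  72  80  79  81  81  84  78 117 158 150 154
  153 153 157]
 [158 155 154 155 158 131  93  68  76  72  76  75  76  76  95 159 159 156
  158 161 155]
 [157 159 160 157 157 148  66  73  80  93  97  92  83  74 109 158 156 156
  160 158 158]
 [160 161 158 161 164 159  82  84 110 148 150 144 114  85 119 161 159 161
  162 159 160]
 [156 156 157 158 158 153  87  96  80  89  87  76  80 110 118 154 152 151
  155 151 152]
 [155 158 153 156 160 153 101 151 116  89  93 102 142 144 113 157 157 158
  158 155 157]

[... 2681 characters left out ...]
86  88  90
   88  87 116 162 172 170 169 165]
 [172 175 174 173 174 148 110  96  90  92  95  96  97 101  91  91  93  89
   88 121 166 171 170 169 169 172]
 [171 174 171 168 170 170 168 149 110  98  93  94  96  91  92  97 100 106
  147 178 177 167 170 169 165 166]
 [172 174 173 175 166 172 174 175 165 143 131 126 113 121 125 133 149 167
  173 167 171 168 172 173 169 167]
 [173 173 173 169 168 177 171 174 172 176 180 170 170 169 178 178 172 170
  174 174 172 164 168 172 164 167]
 [171 171 173 169 168 175 174 174 172 171 174 172 173 176 176 176 174 171
  175 176 174 165 169 171 167 171]
 [169 175 171 176 168 174 171 176 174 176 171 174 170 169 174 172 173 175
  175 174 169 167 168 169 168 171]]
```

```bash
python3 -m crank '[{"gripper":42,"travel":[1.9,-0.4,30],"twist":[0,0,0]},{"gripper":42,"travel":[0,0,40],"twist":[0,0,0]},{"gripper":42,"travel":[0,0,35],"twist":[0,0,0]},{"gripper":42,"travel":[0,0,18],"twist":[0,0,0]},{"gripper":42,"travel":[0,0,3],"twist":[0,0,0]},{"gripper":42,"travel":[0,0,0],"twist":[0,0,0]},{"gripper":42,"travel":[0,0,0],"twist":[0,0,0]}]'
python3 -m crank '[{"gripper":42,"travel":[0,0,3],"twist":[0,0,0]},{"gripper":42,"travel":[0,0,2],"twist":[0,0,0]},{"gripper":42,"travel":[0,0,2],"twist":[0,0,0]},{"gripper":42,"travel":[0,0,2],"twist":[0,0,0]},{"gripper":42,"travel":[0,0,0],"twist":[0,0,0]}]'
python3 -m crank '[{"gripper":42,"travel":[0,0,2],"twist":[0,0,0]},{"gripper":42,"travel":[0,0,2],"twist":[0,0,0]},{"gripper":42,"travel":[0,0,0],"twist":[0,0,0]}]'
```

```text
time: 30.32
ee_pos: [0.5808, -0.1706, 0.1428]
tcp_rot: [-179.8, -0.2, -169.2]
wrist_force: [-0.0, -0.5, -2.4]
opening: 0.0486
grasp_force: 83.6
time: 30.95
ee_pos: [0.5801, -0.1707, 0.1322]
tcp_rot: [-179.9, -0.3, -169.2]
wrist_force: [-0.8, 0.4, -2.0]
opening: 0.0485
grasp_force: 83.6
time: 31.32
ee_pos: [0.5805, -0.1705, 0.1285]
tcp_rot: [-179.9, -0.3, -169.2]
wrist_force: [1.2, 2.2, -1.6]
opening: 0.0486
grasp_force: 83.7
```

```bash
python3 -m crank '[{"gripper":42,"travel":[-0.7,1.2,0],"twist":[0,0,0]},{"gripper":42,"travel":[0,0,2],"twist":[0,0,0]},{"gripper":42,"travel":[0,0,2],"twist":[0,0,0]},{"gripper":42,"travel":[0,0,2],"twist":[0,0,0]},{"gripper":42,"travel":[0,0,0],"twist":[0,0,0]}]'
python3 -m crank '[{"gripper":42,"travel":[0,0,3],"twist":[0,0,0]},{"gripper":42,"travel":[0,0,3],"twist":[0,0,0]},{"gripper":42,"travel":[0,0,3],"twist":[0,0,0]},{"gripper":42,"travel":[0,0,0],"twist":[0,0,0]}]'
```

```text
time: 31.95
ee_pos: [0.5807, -0.1694, 0.1222]
tcp_rot: [-179.9, -0.3, -169.2]
wrist_force: [2.0, 0.6, -2.7]
opening: 0.0487
grasp_force: 83.5
time: 32.45
ee_pos: [0.5808, -0.1694, 0.1132]
tcp_rot: [-179.9, -0.3, -169.2]
wrist_force: [4.6, 0.8, -4.6]
opening: 0.0489
grasp_force: 83.5
```

```bash
python3 -m crank '[{"gripper":42,"travel":[-0.8,0,0],"twist":[0,0,0]},{"gripper":42,"travel":[0,0,3],"twist":[0,0,0]},{"gripper":42,"travel":[0,0,3],"twist":[0,0,0]},{"gripper":42,"travel":[0,0,3],"twist":[0,0,0]},{"gripper":42,"travel":[0,0,3],"twist":[0,0,0]},{"gripper":42,"travel":[0,0,0],"twist":[0,0,0]}]'
python3 -m crank '[{"gripper":42,"travel":[0,0,2],"twist":[0,0,0]},{"gripper":42,"travel":[0,0,2],"twist":[0,0,0]},{"gripper":42,"travel":[0,0,0],"twist":[0,0,0]}]'
```

```text
time: 33.2
ee_pos: [0.5811, -0.1693, 0.1011]
tcp_rot: [-179.9, -0.3, -169.2]
wrist_force: [0.7, 0.1, -1.7]
opening: 0.0485
grasp_force: 83.5
time: 33.58
ee_pos: [0.5812, -0.1693, 0.0972]
tcp_rot: [-179.9, -0.3, -169.2]
wrist_force: [-0.8, -0.4, -2.4]
opening: 0.0483
grasp_force: 83.6
```

```bash
python3 -m crank '[{"gripper":42,"travel":[0,0,1],"twist":[0,0,0]},{"gripper":42,"travel":[0,0,1],"twist":[0,0,0]}]'
python3 -m crank '[{"gripper":42,"travel":[0,0,1],"twist":[0,0,0]},{"gripper":42,"travel":[0,0,0],"twist":[0,0,0]}]'
python3 -m crank '[{"gripper":42,"travel":[0,0,1],"twist":[0,0,0]},{"gripper":42,"travel":[0,0,0],"twist":[0,0,0]}]'
```

```text
time: 33.83
ee_pos: [0.5813, -0.1694, 0.0955]
tcp_rot: [-179.8, -0.3, -169.2]
wrist_force: [1.2, -0.3, -2.0]
opening: 0.0487
grasp_force: 83.6
time: 34.08
ee_pos: [0.5812, -0.1694, 0.0943]
tcp_rot: [-179.9, -0.3, -169.2]
wrist_force: [0.0, -0.5, -1.2]
opening: 0.0485
grasp_force: 83.6
time: 34.33
ee_pos: [0.5813, -0.1694, 0.0934]
tcp_rot: [-179.9, -0.3, -169.2]
wrist_force: [-0.5, 0.3, -1.2]
opening: 0.0485
grasp_force: 83.6
```

```bash
python3 -m crank '[{"gripper":42,"travel":[0,0,1],"twist":[0,0,0]},{"gripper":42,"travel":[0,0,0],"twist":[0,0,0]}]'
python3 -m crank '[{"gripper":42,"travel":[0,0,1],"twist":[0,0,0]},{"gripper":42,"travel":[0,0,0],"twist":[0,0,0]}]'
```

```text
time: 34.58
ee_pos: [0.5813, -0.1694, 0.0926]
tcp_rot: [-179.8, -0.3, -169.2]
wrist_force: [-0.7, -0.7, -0.5]
opening: 0.0485
grasp_force: 83.8
time: 34.83
ee_pos: [0.5814, -0.1694, 0.0925]
tcp_rot: [-179.8, -0.2, -169.2]
wrist_force: [-3.1, 0.2, 5.8]
opening: 0.0483
grasp_force: 84.4
```

```bash
python3 -m crank '[{"gripper":42,"travel":[0,0,-0.5],"twist":[0,0,0]},{"gripper":85,"travel":[0,0,0],"twist":[0,0,0]},{"gripper":85,"travel":[0,0,0],"twist":[0,0,0]},{"gripper":85,"travel":[0,0,0],"twist":[0,0,0]},{"gripper":85,"travel":[0,0,0],"twist":[0,0,0]}]'
python3 -m crank '[{"gripper":85,"travel":[0,0,-20],"twist":[0,0,0]},{"gripper":85,"travel":[0,0,-40],"twist":[0,0,0]},{"gripper":85,"travel":[0,0,-60],"twist":[0,0,0]},{"gripper":85,"travel":[0,0,-50],"twist":[0,0,0]},{"gripper":85,"travel":[0,0,-12],"twist":[0,0,0]},{"gripper":85,"travel":[0,0,0],"twist":[0,0,0]},{"gripper":85,"travel":[0,0,0],"twist":[0,0,0]}]'
python3 - <<'E'
from h import *
p,R,o=tool();print(p);c=cal('wrist');im=snap('wrist','w12.png');hsv=cv2.cvtColor(im,cv2.COLOR_RGB2HSV)
m=((hsv[...,0]>10)&(hsv[...,0]<32)&(hsv[...,1]>100)&(hsv[...,2]>100)).astype(np.uint8)
for b in blobs(m,400):
    cn,_=cv2.findContours(b[3].astype(np.uint8),0,cv2.CHAIN_APPROX_NONE);print(b[1],[np.round(k,1) for k in cv2.fitEllipse(cn[0])[:2]])
for z in(.132,.137):
    q=[.5832,-.1669,z];print(z,proj('wrist',q,c).round(1),52*c[0]/(c[3]@[*q,1])[2]/1000)
zt=RR.as_matrix()[:,2];g=np.array([.6307,.0901,.0471]);t=g-zt*.1;t[2]=.215;togo(t,RT);togo(t,RR)
E
```

```text
time: 35.45
ee_pos: [0.5813, -0.1694, 0.0919]
tcp_rot: [-179.9, -0.3, -169.2]
wrist_force: [0.1, 0.7, -0.1]
opening: 0.085
grasp_force: 0.0
time: 36.33
ee_pos: [0.5818, -0.1686, 0.272]
tcp_rot: [-179.9, -0.4, -169.2]
wrist_force: [0.1, 0.7, -0.5]
opening: 0.0851
grasp_force: 0.0
[ 0.58184838 -0.16864714  0.2720362 ]
[ 228  151   45   45 1311] [array([250.1, 173.1]), array([43.2, 44.3])]
0.132 [251.1 174.9] 46.81679659993495
0.137 [251.1 176.2] 47.519830349049975
t 36.38 pos [ 0.5817 -0.1687  0.272 ] rpy [-179.92   -0.44 -169.18]
twist [-0.0013 -0.0077 -0.0014]
travel cur axes [-50.6 256.6  56.3] in target axes [-50.5 256.4  57. ]
t 36.38 pos [ 0.5817 -0.1687  0.272 ] rpy [-179.92   -0.44 -169.18]
twist [ 0.0585 -0.505   0.2385]
travel cur axes [-50.6 256.6  56.3] in target axes [ 38.8 261.   43.8]
```

```bash
python3 -m crank '[{"gripper":85,"travel":[-10,45,0],"twist":[0,0,0]},{"gripper":85,"travel":[-10,45,0],"twist":[0,0,0]},{"gripper":85,"travel":[-10,45,0],"twist":[0,0,0]},{"gripper":85,"travel":[-10,45,10],"twist":[0,0,0]},{"gripper":85,"travel":[-10,45,20],"twist":[0,0,0]},{"gripper":85,"travel":[0,31,27],"twist":[0,0,0]},{"gripper":85,"travel":[0,0,0],"twist":[0.0147,-0.1262,0.06]},{"gripper":85,"travel":[0,0,0],"twist":[0.0147,-0.1262,0.06]},{"gripper":85,"travel":[0,0,0],"twist":[0.0147,-0.1262,0.06]},{"gripper":85,"travel":[0,0,0],"twist":[0.0147,-0.1262,0.06]},{"gripper":85,"travel":[0,0,0],"twist":[0,0,0]}]'
python3 - <<'E'
from h import *
zt=RR.as_matrix()[:,2];g=np.array([.6307,.0901,.0471])-zt*.002;togo(g-zt*.08,RR)
E
```

```text
time: 37.75
ee_pos: [0.58, 0.0918, 0.213]
tcp_rot: [-179.9, 28.6, 176.9]
wrist_force: [-0.3, -0.0, 0.2]
opening: 0.0849
grasp_force: 0.0
t 37.75 pos [0.58   0.0918 0.213 ] rpy [-179.91   28.63  176.92]
twist [-0.0014 -0.0003  0.0002]
travel cur axes [35.   1.2 87.9] in target axes [35.   1.  87.9]
```

```bash
python3 -m crank '[{"gripper":85,"travel":[12,0.4,30],"twist":[0,0,0]},{"gripper":85,"travel":[12,0.4,30],"twist":[0,0,0]},{"gripper":85,"travel":[12,0.2,28],"twist":[0,0,0]},{"gripper":85,"travel":[0,0,0],"twist":[0,0,0]},{"gripper":85,"travel":[0,0,0],"twist":[0,0,0]}]'
python3 - <<'E'
from h import *
zt=RR.as_matrix()[:,2];g=np.array([.6307,.0901,.0471])-zt*.002;togo(g,RR)
c=cal('wrist');im=snap('wrist','w13.png');v=im.max(2);m=np.zeros(v.shape,np.uint8);m[165:235,215:285]=v[165:235,215:285]>110
for b in blobs(cv2.morphologyEx(m,2,np.ones((3,3))),400):
    cn,_=cv2.findContours(b[3].astype(np.uint8),0,cv2.CHAIN_APPROX_NONE);print(b[1],[np.round(k,1) for k in cv2.fitEllipse(cn[0])[:2]])
q=g-zt*.036;print(proj('wrist',q,c).round(1),40*c[0]/(c[3]@[*q,1])[2]/1000)
E
```

```text
time: 38.38
ee_pos: [0.5947, 0.0923, 0.123]
tcp_rot: [-180.0, 28.8, 176.8]
wrist_force: [-0.2, -0.3, -0.8]
opening: 0.0849
grasp_force: 0.0
t 38.38 pos [0.5947 0.0923 0.123 ] rpy [-179.97   28.81  176.84]
twist [-0.001   0.0029 -0.0009]
travel cur axes [ 5.  -0.2 81.9] in target axes [ 4.7 -0.3 81.9]
[ 224  172   51   51 1934] [array([249. , 197.7]), array([48.8, 49.5])]
[249.4 198.8] 50.19484790150381
```

```bash
python3 -m crank '[{"gripper":85,"travel":[4.7,-0.4,25],"twist":[0,0,0]},{"gripper":85,"travel":[0,0,25],"twist":[0,0,0]},{"gripper":85,"travel":[0,0,20],"twist":[0,0,0]},{"gripper":85,"travel":[0,0,12],"twist":[0,0,0]},{"gripper":85,"travel":[0,0,0],"twist":[0,0,0]},{"gripper":70,"travel":[0,0,0],"twist":[0,0,0]}]' 60
python3 -m crank '[{"gripper":30,"travel":[0,0,0],"twist":[0,0,0]},{"gripper":30,"travel":[0,0,0],"twist":[0,0,0]},{"gripper":30,"travel":[0,0,0],"twist":[0,0,0]},{"gripper":30,"travel":[0,0,0],"twist":[0,0,0]},{"gripper":30,"travel":[0,0,0],"twist":[0,0,0]}]' 60
```

```text
time: 39.17
ee_pos: [0.6295, 0.0899, 0.0487]
tcp_rot: [-180.0, 28.9, 176.8]
wrist_force: [0.2, -0.5, 0.8]
opening: 0.0706
grasp_force: 0.0
time: 39.8
ee_pos: [0.6291, 0.0899, 0.0488]
tcp_rot: [-180.0, 28.9, 176.8]
wrist_force: [-9.5, 0.9, 8.5]
opening: 0.0372
grasp_force: 58.7
```

```bash
python3 -m crank '[{"gripper":30,"travel":[0,0,-6],"twist":[0,0,0]},{"gripper":30,"travel":[0,0,-12],"twist":[0,0,0]},{"gripper":30,"travel":[0,0,-30],"twist":[0,0,0]},{"gripper":30,"travel":[0,0,-50],"twist":[0,0,0]},{"gripper":30,"travel":[0,0,-55],"twist":[0,0,0]},{"gripper":30,"travel":[0,0,-40],"twist":[0,0,0]},{"gripper":30,"travel":[0,0,0],"twist":[0,0,0]}]' 60
python3 - <<'E'
from h import *
togo([.582,-.169,.27],RT)
E
```

```text
time: 40.67
ee_pos: [0.5363, 0.0956, 0.2214]
tcp_rot: [179.9, 29.1, 176.8]
wrist_force: [-0.4, -0.0, -1.1]
opening: 0.0367
grasp_force: 60.7
t 40.67 pos [0.5363 0.0956 0.2214] rpy [179.9   29.13 176.81]
twist [-0.0607  0.5061 -0.2401]
travel cur axes [ -76.4 -261.7  -13.6] in target axes [   5.2 -268.5  -48.6]
```

```bash
python3 -m crank '[{"gripper":30,"travel":[0,0,0],"twist":[-0.0152,0.1265,-0.06]},{"gripper":30,"travel":[0,0,0],"twist":[-0.0152,0.1265,-0.06]},{"gripper":30,"travel":[0,0,0],"twist":[-0.0152,0.1265,-0.06]},{"gripper":30,"travel":[0,0,0],"twist":[-0.0152,0.1265,-0.06]},{"gripper":30,"travel":[1,-45,-25],"twist":[0,0,0]},{"gripper":30,"travel":[1,-45,-24],"twist":[0,0,0]},{"gripper":30,"travel":[1,-45,0],"twist":[0,0,0]},{"gripper":30,"travel":[1,-45,0],"twist":[0,0,0]},{"gripper":30,"travel":[1,-45,0],"twist":[0,0,0]},{"gripper":30,"travel":[0,-38,0],"twist":[0,0,0]},{"gripper":30,"travel":[0,-5,0],"twist":[0,0,0]},{"gripper":30,"travel":[0,0,0],"twist":[0,0,0]}]'
python3 -m crank '[{"gripper":30,"travel":[0,0,0],"twist":[0,0,0]},{"gripper":30,"travel":[0,0,0],"twist":[0,0,0]}]'
python3 - <<'E'
from h import *
togo([.582,-.169,.27],RT);show('w14.png')
E
```

```text
time: 42.18
ee_pos: [0.5819, -0.1689, 0.2649]
tcp_rot: [180.0, -0.4, -169.2]
wrist_force: [0.2, -0.3, -0.9]
opening: 0.0373
grasp_force: 60.7
time: 42.42
ee_pos: [0.5821, -0.168, 0.266]
tcp_rot: [-180.0, -0.3, -169.1]
wrist_force: [-0.7, 0.6, -0.2]
opening: 0.037
grasp_force: 60.7
t 42.42 pos [ 0.5821 -0.168   0.266 ] rpy [-179.96   -0.33 -169.08]
twist [-0.0006 -0.0058  0.0004]
travel cur axes [ 0.3 -1.  -4. ] in target axes [ 0.3 -1.  -4. ]
spindle top pred [250.4 181.8]
[[166 166 165 165 168 174 159 108  75  73  75  74  86 138 166 168 169 168
  172 166 171]
 [167 168 165 171 176 171 127  60  76  72  71  79  73  76 144 173 163 167
  169 171 171]
 [164 169 166 165 180 156  84  71  73  71  75  74  78  72 102 169 172 164
  170 171 167]
 [168 167 166 164 174 128  71  70  83  94 104 101  88  76  78 168 164 171
  170 166 171]
 [168 167 171 167 175 129  70  77  97 139 149 135 101  91  79 164 170 168
  173 167 170]
 [163 166 168 164 172 159  76  97  74  77  83  77  74  99  95 169 167 167
  172 168 173]
 [169 166 171 165 170 169  86  89  89  86  81  87  84  87 110 173 166 165
  170 170 172]
[... 2682 characters left out ...]
96  97  92
  101 122 178 189 185 184 189 187]
 [182 191 188 191 192 191 178 140 110 102 100 102 101  98 100  98 100 116
  154 191 193 192 190 187 189 189]
 [194 192 191 193 188 190 196 190 167 147 136 123 122 121 124 134 157 183
  197 195 193 192 195 187 193 193]
 [193 194 195 191 198 192 194 194 193 192 195 188 183 187 188 196 194 195
  192 188 190 195 193 194 195 190]
 [194 198 196 196 198 191 195 194 194 193 193 197 194 193 192 196 194 191
  193 194 196 194 194 190 194 195]
 [193 194 186 192 185 191 191 192 191 189 192 194 191 191 190 194 193 188
  191 189 194 192 192 192 190 187]
 [185 186 188 191 186 188 191 190 192 187 190 191 187 187 187 191 187 186
  190 192 188 191 191 185 192 187]]
```

```bash
python3 -m crank '[{"gripper":30,"travel":[0.6,-0.2,30],"twist":[0,0,0]},{"gripper":30,"travel":[0,0,40],"twist":[0,0,0]},{"gripper":30,"travel":[0,0,34],"twist":[0,0,0]},{"gripper":30,"travel":[0,0,16],"twist":[0,0,0]},{"gripper":30,"travel":[0,0,3],"twist":[0,0,0]},{"gripper":30,"travel":[0,0,0],"twist":[0,0,0]},{"gripper":30,"travel":[0,0,0],"twist":[0,0,0]}]'
python3 -m crank '[{"gripper":30,"travel":[0,0,2],"twist":[0,0,0]},{"gripper":30,"travel":[0,0,2],"twist":[0,0,0]},{"gripper":30,"travel":[0,0,2],"twist":[0,0,0]},{"gripper":30,"travel":[0,0,2],"twist":[0,0,0]},{"gripper":30,"travel":[0,0,0],"twist":[0,0,0]}]'
python3 -m crank '[{"gripper":30,"travel":[0,0,2],"twist":[0,0,0]},{"gripper":30,"travel":[0,0,2],"twist":[0,0,0]},{"gripper":30,"travel":[0,0,0],"twist":[0,0,0]}]'
```

```text
time: 43.35
ee_pos: [0.5815, -0.1697, 0.1442]
tcp_rot: [-179.9, -0.2, -169.2]
wrist_force: [-0.4, 0.9, -0.9]
opening: 0.037
grasp_force: 60.7
time: 43.98
ee_pos: [0.5806, -0.1695, 0.1345]
tcp_rot: [-180.0, -0.4, -169.2]
wrist_force: [-1.0, -0.1, -1.6]
opening: 0.0371
grasp_force: 60.7
time: 44.35
ee_pos: [0.5806, -0.1695, 0.1305]
tcp_rot: [-180.0, -0.4, -169.2]
wrist_force: [-0.1, -1.0, -1.2]
opening: 0.0368
grasp_force: 60.7
```

```bash
python3 -m crank '[{"gripper":30,"travel":[-0.8,0.2,0],"twist":[0,0,0]},{"gripper":30,"travel":[0,0,2],"twist":[0,0,0]},{"gripper":30,"travel":[0,0,2],"twist":[0,0,0]},{"gripper":30,"travel":[0,0,0],"twist":[0,0,0]}]'
python3 -m crank '[{"gripper":30,"travel":[0,0,2],"twist":[0,0,0]},{"gripper":30,"travel":[0,0,2],"twist":[0,0,0]},{"gripper":30,"travel":[0,0,2],"twist":[0,0,0]},{"gripper":30,"travel":[0,0,0],"twist":[0,0,0]}]'
```

```text
time: 44.85
ee_pos: [0.5814, -0.1692, 0.1265]
tcp_rot: [-180.0, -0.4, -169.2]
wrist_force: [-0.5, -0.1, -0.7]
opening: 0.0369
grasp_force: 60.7
time: 45.35
ee_pos: [0.5813, -0.1692, 0.1205]
tcp_rot: [-180.0, -0.4, -169.2]
wrist_force: [0.4, 0.5, -1.4]
opening: 0.0371
grasp_force: 60.7
```

Threaded without load. Down in small steps.

```bash
python3 -m crank '[{"gripper":30,"travel":[0,0,2],"twist":[0,0,0]},{"gripper":30,"travel":[0,0,2],"twist":[0,0,0]},{"gripper":30,"travel":[0,0,1],"twist":[0,0,0]},{"gripper":30,"travel":[0,0,0],"twist":[0,0,0]}]'
python3 -m crank '[{"gripper":30,"travel":[0,0,1],"twist":[0,0,0]},{"gripper":30,"travel":[0,0,1],"twist":[0,0,0]},{"gripper":30,"travel":[0,0,0],"twist":[0,0,0]}]'
python3 -m crank '[{"gripper":30,"travel":[0,0,1],"twist":[0,0,0]},{"gripper":30,"travel":[0,0,1],"twist":[0,0,0]}]'
```

```text
time: 45.85
ee_pos: [0.5814, -0.1692, 0.1157]
tcp_rot: [-180.0, -0.4, -169.2]
wrist_force: [-0.1, 0.3, -1.4]
opening: 0.0374
grasp_force: 60.7
time: 46.22
ee_pos: [0.5814, -0.1692, 0.1136]
tcp_rot: [-180.0, -0.4, -169.2]
wrist_force: [-0.6, -0.4, -1.1]
opening: 0.0371
grasp_force: 60.7
time: 46.48
ee_pos: [0.5814, -0.1692, 0.1117]
tcp_rot: [-180.0, -0.4, -169.2]
wrist_force: [-0.2, 0.0, -1.6]
opening: 0.0371
grasp_force: 60.7
```

```bash
python3 -m crank '[{"gripper":30,"travel":[0,0,1],"twist":[0,0,0]},{"gripper":30,"travel":[0,0,0],"twist":[0,0,0]}]'
python3 -m crank '[{"gripper":30,"travel":[0,0,1],"twist":[0,0,0]},{"gripper":30,"travel":[0,0,0],"twist":[0,0,0]}]'
python3 -m crank '[{"gripper":30,"travel":[0,0,1],"twist":[0,0,0]},{"gripper":30,"travel":[0,0,0],"twist":[0,0,0]}]'
```

```text
time: 46.72
ee_pos: [0.5813, -0.1692, 0.1106]
tcp_rot: [-180.0, -0.4, -169.2]
wrist_force: [-0.1, 0.4, -1.3]
opening: 0.0371
grasp_force: 60.7
time: 46.98
ee_pos: [0.5814, -0.1693, 0.1101]
tcp_rot: [-180.0, -0.3, -169.2]
wrist_force: [-0.7, -0.3, 2.3]
opening: 0.0373
grasp_force: 61.0
time: 47.22
ee_pos: [0.5815, -0.1693, 0.1101]
tcp_rot: [-179.9, -0.3, -169.2]
wrist_force: [-2.3, 0.3, 7.8]
opening: 0.0373
grasp_force: 61.6
```

```bash
python3 -m crank '[{"gripper":30,"travel":[0,0,-0.8],"twist":[0,0,0]},{"gripper":85,"travel":[0,0,0],"twist":[0,0,0]},{"gripper":85,"travel":[0,0,0],"twist":[0,0,0]},{"gripper":85,"travel":[0,0,0],"twist":[0,0,0]},{"gripper":85,"travel":[0,0,0],"twist":[0,0,0]},{"gripper":85,"travel":[0,0,0],"twist":[0,0,0]}]'
python3 -m crank '[{"gripper":85,"travel":[0,0,-20],"twist":[0,0,0]},{"gripper":85,"travel":[0,0,-40],"twist":[0,0,0]},{"gripper":85,"travel":[0,0,-60],"twist":[0,0,0]},{"gripper":85,"travel":[0,0,-40],"twist":[0,0,0]},{"gripper":85,"travel":[0,0,0],"twist":[0,0,0]},{"gripper":85,"travel":[0,0,0],"twist":[0,0,0]}]'
python3 - <<'E'
from h import *
p,R,o=tool();print(p,o['opening'],o['grasp_force']);c=cal('wrist');im=snap('wrist','w15.png');hsv=cv2.cvtColor(im,cv2.COLOR_RGB2HSV);v=im.max(2).astype(int)
m=((hsv[...,0]>10)&(hsv[...,0]<32)&(hsv[...,1]>100)&(hsv[...,2]>100)).astype(np.uint8)
for b in blobs(m,100): print('brass',b[1])
for z in(.148,.154,.132):
    q=[.5832,-.1669,z];print(z,proj('wrist',q,c).round(1),(c[0]*40/(c[3]@[*q,1])[2]/1000).round(1))
u,w=proj('wrist',[.5832,-.1669,.148],c).round().astype(int);print(v[w-32:w+32:3,u-32:u+34:2])
E
```

```text
time: 47.98
ee_pos: [0.5814, -0.1692, 0.1095]
tcp_rot: [-180.0, -0.4, -169.2]
wrist_force: [0.1, 0.3, -0.1]
opening: 0.0849
grasp_force: 0.0
time: 48.72
ee_pos: [0.5824, -0.169, 0.2688]
tcp_rot: [-180.0, -0.4, -169.2]
wrist_force: [-0.2, 0.6, -1.2]
opening: 0.0852
grasp_force: 0.0
[ 0.58236348 -0.16897521  0.26882883] 0.08516479695642426 0.0
brass [373  45  18  24 206]
brass [478  91  34  42 232]
brass [228 151  45  39 444]
0.148 [251.3 179.3] 38.2
0.154 [251.3 181. ] 38.9
0.132 [251.3 175.2] 36.4
[[178 180 176 177 181 186 181 167 107  85 134 148 147 150 146 148 150 153
  151 148 149 137 107  86 133 174 168 169 172 177 178 176 171]
 [175 177 174 178 107  61  59 108 146 142 151 145 115  98  95  86  85  94
  103 115 137 151 151 150 132  78  61  79  74  95 173 171 176]
 [173 174 175 179 105  68 132 152 146 131  83  98 138 149 157 160 162 160
  152 148 117  88 113 148 151 148 114  70  66  89 173 174 173]
 [179 178 183 185 117 142 146 139  94 121 159 160 159 164 166 159 160 163
  160 161 158 158 139  94 119 146 146 128  64  89 173 178 176]
 [181 178 187 167 130 142 121 100 154 153 162 153
[... 1717 characters left out ...]
1 175 175 177]
 [180 177 180 183 181 181 178 187 186 181 176 175 182 176 178 178 178 175
  178 179 174 181 177 174 176 173 175 171 174 172 172 174 174]
 [185 181 187 178 179 177 179 178 180 179 178 178 177 177 177 179 179 174
  174 169 175 177 175 173 172 174 174 172 176 176 173 170 169]
 [178 182 183 184 181 180 177 179 180 176 179 182 180 179 181 182 177 176
  173 174 175 176 177 174 169 171 169 171 172 171 169 167 171]
 [182 180 178 180 179 182 179 183 180 181 179 177 177 178 177 180 174 180
  175 175 180 174 174 170 172 169 170 170 171 168 171 171 174]
 [180 179 175 181 182 178 178 180 177 180 174 177 173 173 180 174 173 171
  173 176 173 174 170 167 165 171 167 168 170 167 167 165 167]]
```

```bash
python3 -c "
from workcell import bot
print(bot.job_done())"
```

```text
the job is handed in; nothing more can be done
None
```

I stacked the three ring weights on the spindle (steel, then brass, then aluminium), released each one gently, and handed the job in at about 49 s; measured forces stayed low and each weight looked fully down in the last camera checks, but no pass or fail result was reported.

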